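Load a power module into its work holder and lock the holder on the bond tester

ROBOT

A 6-joint arm with a two-finger parallel gripper is mounted at the origin on the work surface. World frame = base frame: x ahead of the robot, y to its left, z up, the work surface at z = 0. Lengths are in m, angles in rad, forces in N, time in s.
With the tool pointing down it reaches from about 0.325 to 0.875 m from the base axis. Payload 4.4 kg.
Tool frame: the origin (TCP) lies midway between the tips of the shut fingers; the grasp point (between the pads) lies env.hold_point_z behind it (env.hold_point_z is the distance from the TCP to the grasp point, in m); x points along the fingers, y is the direction in which the jaws open and shut, and the axes are right-handed (so a half turn about x gives the same grasp; the last joint's range is limited). The gripper opens to 85 mm and grips with 20 to 120 N. Pads are 22 mm wide; open, the fingers measure 114 mm over their backs; the gripper's body (76 mm by 85 mm) begins 54 mm behind the grasp point. The pads swing forward as they close: fully open they stand 13 mm farther back than shut.
Start: joints at [1.196, 0.207, 1.542, -0, 1.393, -0.15], TCP at [0.128, 0.561, 0.231] pointing down, gripper open.
Joint ranges: [-2.73, 2.73], [-0.86, 2.22], [0.23, 2.46], [-1.11, 4.25], [0.08, 2.63], [-2.82, 2.82]. Speed limits (rad/s): [2.79, 2.79, 3.14, 3.14, 3.14, 3.14].

INTERFACE

Orientations are given as a rotation vector (axis times angle).
In Python, from plant import env gives the robot as it stands. The module is installed in compiled form; this text tells all that it offers.
- The arm moves only by the tool drive_tool, never from a script. Its argument "moves" is one flat list of numbers, 6 for each row, row after row: the shift along the tool's x, y, z in m, then the turn, a rotation vector about the tool's x, y, z in rad. In form: [tx, ty, tz, ax, ay, az, tx, ty, tz, ax, ay, az, ...]. A call has 1 to 5 rows; each row shifts and turns the commanded pose from where the row before left it, along the tool's axes as they then stand; what a row does not reach is not made up. A row lasts 1/8 s, in which the tool goes at most 62.5 mm and 10.7 degrees, less where a joint would pass 70% of its speed; a pose out of reach is approached as far as the arm can. A call with a gripper value outside its range is refused whole. "gripper" is the finger opening in m, from 0 to 0.0854, set as the call begins (left out, the last holds). The fingers move at their own pace and stop on an object; "squeeze" is the grip in N (left out, the last holds). Time passes only in rows, so rows that do not move let the fingers close. It gives the time, the measured TCP pose, the force and the opening at its end, in the units of the state.
- env.get_obs(): the state, without advancing time (a new reading comes with each control period).
- env.snapshot(name): name is "scene" or "top" or "wrist"; returns (picture, depth): 480x640x3 uint8, red, green, blue; 480x640 float32, m along the optical axis (not along the pixel's ray), 0 where there is no reading.
- env.camera_params(name): a dict with "fov_y" (degrees; the focal length in pixels is half the picture's height over the tangent of half this angle, whatever the lens; pixels are square), "cx", "cy" (the principal point, pixels), "R" (3x3) and "t" (3): a world point X has camera coordinates R X + t. Camera axes: x right, y down, z forward; pixel columns grow to the right and rows downward; lengths in m; the calibration is good to about 2 mm. A picture is of the moment at which its call begins: read the wrist's pose just before it. camera_params takes no time and is no camera call; for the wrist camera it gives the pose at the moment of the call.
- env.sign_off(): hands the job in, once; it reports no verdict.
The state is a dict: "clock": time; "joint_positions": joint angles; "dq": joint speeds; "effort": joint torques, N m; "tool_pos": TCP position; "ee_rot": TCP orientation; "force": force on the tool from outside, world axes, zero at the start; "torque": the same for the moment, N m; "opening": finger opening in m.
Only numpy, scipy, OpenCV 4.12 (cv2) and the standard library are available. Lean on these libraries where they do the work, as an engineer would, in place of code of your own. Each camera call takes 0.05 s, during which the arm holds its last target.

TASK

Load the orange-framed power module into the blue work holder while that stands on the bench: lay it flat in the bed and slide it fully under the hold-down lip, up to the stop. Then carry the loaded holder to the bond tester's stage, slide its foot under the two claws fully home against the end stop (the red cam lever has to be open for that), and swing the cam lever right over to lock it. Leave the other modules, the black holder and the tools where they are.

Things in the scene. Friction and masses are not known exactly. Their poses are not given: they have to be found in the camera images.
- module: Open power module with an ORANGE frame, 0.12 to 0.24 kg, flat on the bench: nickel-plated base plate 106 x 46 x 5 mm; on it a frame 84 x 46 mm up to 14 mm above the underside, flush with the plate's long sides, so plate ears 11 mm long stick out at both ends. Origin: centre of the underside; x along its length, y across, z up. Both ends are alike: it may go in either way round.
- module_black: Another module of the same size with a BLACK frame (bystander). Same axes.
- module_white: Another module of the same size with a WHITE frame (bystander). Same axes.
- holder: BLUE work holder, 0.46 to 0.7 kg, 140 mm long (x). Foot plate 140 x 78 mm, 8 mm thick; on it a block 140 x 58 mm (grip its sides, 58 mm across y) up to the flat bed at z = 36 mm. Steel end stop at its +x end, top at z = 50 mm; tail wall 5 mm high over the bed at x = -70 to -66 mm. Origin: centre of the underside; z up.
- bed_drop (a point): Point on the holder's bed, x = -6, z = 36 mm: lower the module's origin here, clear of lip and tail wall, then slide it 15 mm to the holder's +x. Corner guides 8 mm high on the bed's long edges, 49.6 mm apart, cover x = -66 to -26 and +29 to +62 mm; between them the edges are open for fingers that hold the module at its middle by its long sides.
- bed_home (a point): Point on the holder's bed, x = +9, z = 36 mm: here the module's origin is when the module touches the stop.
- lip (a point): Middle of the edge of the holder's hold-down lip, x = +54, z = 43.5 mm. The lip overhangs the bed from here to the stop's face at x = +62 mm, 7.5 mm above the bed; the module's ear goes under it.
- holder_front (a point): Point at the stop end of the blue holder: x = +60 mm, y = 0 on its underside.
- chuck_holder: Spare BLACK holder with a round steel vacuum chuck, foot 140 x 78 mm, 44 mm high, brass air nipple on its -x end (bystander). Origin: centre of the underside.
- lens_tube: Black microscope tube 130 mm long, 46 mm across, with a brass band, lying at the back (bystander). Origin: under its middle, x along it.
- screwdriver: Yellow-handled screwdriver 170 mm long lying near the robot (bystander), x along it.
- stage: Stage of the red and white bond tester, fixed, elsewhere each time. Aluminium top 150 mm above the bench, x = -155 to +95, y = -115 to +115 mm. Origin: on the top, where the holder's origin is when it is fully home (axes then parallel, the holder's stop end to +x). +x: the way the holder slides in, towards the tester's column; z up. End stop face at x = +70.5 mm, 14 mm high.
- claws (a point): Middle of the mouth of the two steel claws, on the stage's top at x = +10 mm. The claws run from here to x = +70 mm, 16.5 mm high, with a slot 81 mm wide and 10.5 mm high for the holder's foot; their lips reach in to y = +-33.5 mm. Flared cheeks, 10.5 mm high, widen the mouth by about 6 mm a side from x = +10 to -4 mm.
- apron (a point): Point on the stage's flat free apron, x = -77 mm: the holder can be set down with its origin here, just before the claws, and slid home along the stage's +x.
- cam (a joint): Angle of the red cam lever. Vertical pivot at x = +40, y = +52 mm of the stage. 0 = fully open, lever points to the stage's +y; 1.57 = fully locked, points to the stage's -x, along the holder; counter-clockwise from above. Starts anywhere from 0 to 1.3 and stays where left (about 1 N at the grip). Below 0.2 its brass eccentric is clear of the slot; above, it blocks the holder's way.
- cam_grip (a point): Middle of the upright red grip post at the lever's end, 95 mm from the pivot, 14 mm thick. It rises from the lever bar (19 to 29 mm above the stage's top, 12 mm wide) to 66 mm above the stage's top; this point is at 50 mm.
There are look-alikes about, which are no part of the job. What is shaped like the holder but green is not meant.

How it is judged:
By the outcome, as a careful person would: the job done as asked, in the order asked, and still so for the second after the job is handed in, with the robot touching nothing.
It also fails if it takes over 72 s, if anything falls off the work surface, if the arm or the gripper's body presses on something with over 40 N, if the wrist force passes 120 N, or if a joint passes its speed limit or range.

## Working session

There is one attempt and no reset: what is moved stays moved. The work goes in short steps, Python scripts to look and compute and a tool call to move; the robot and the scene stay as the last step left them, time stands still between calls to the robot, and variables do not carry over. Pictures are saved under pics/ and viewed, and the job is handed in when it is done.

Besides the shell and the picture viewer there is one more tool, called after "Call:" in YAML: its name, and indented under it one key for each argument. drive_tool: Moves the arm, as the interface text tells. Its arguments: {"type":"object","properties":{"moves":{"type":"array","items":{"type":"number"}},"gripper":{"type":"number"},"squeeze":{"type":"number"}},"required":["moves"]}

```bash
ls; mkdir -p pics; cat > h.py <<'E'
import numpy as np, cv2
from plant import env
def cam(n):
    p=env.camera_params(n); f=240/np.tan(np.radians(p['fov_y'])/2)
    return f,p['cx'],p['cy'],np.array(p['R']),np.array(p['t'])
def ray(c,u,v,z):
    f,cx,cy,R,t=c; d=R.T@np.array([(u-cx)/f,(v-cy)/f,1.]); o=-R.T@t
    return o+d*(z-o[2])/d[2]
def proj(c,X):
    f,cx,cy,R,t=c; p=R@np.array(X)+t; return np.array([f*p[0]/p[2]+cx,f*p[1]/p[2]+cy])
def cloud(c,D):
    f,cx,cy,R,t=c; v,u=np.mgrid[:480,:640]
    P=np.stack([(u-cx)/f*D,(v-cy)/f*D,D],-1)-t
    return P@R
E
python3 - <<'E'
from h import *
o=env.get_obs(); print(o, env.hold_point_z)
for n in ['scene','top','wrist']:
    c=cam(n); I,D=env.snapshot(n); cv2.imwrite(f'pics/{n}0.png',I[...,::-1]); np.savez(f'pics/{n}0.npz',I=I,D=D,f=c[0],cx=c[1],cy=c[2],R=c[3],t=c[4]); print(n,c[0],-c[3].T@c[4],c[3].tolist())
E
```

```text
pics
{'clock': 0.0, 'joint_positions': array([ 1.19648663e+00,  2.07440306e-01,  1.54295830e+00,  2.26112581e-06,
        1.39345748e+00, -1.50500417e-01]), 'dq': array([-5.33376838e-04,  6.83171169e-04, -5.39173548e-04, -2.10259207e-04,
        6.68281565e-05,  1.20689409e-03]), 'effort': array([-1.22896752e-03, -3.83023775e+01, -2.91598839e+01, -1.93778865e-04,
        1.06743869e-02,  3.82815699e-05]), 'tool_pos': array([0.1273538 , 0.55995541, 0.23011214]), 'ee_rot': array([ 0.17400811,  1.56423374, -0.17744705]), 'force': array([-0.7428669 ,  0.13564833, -0.47006444]), 'torque': array([-0.00277354,  0.01985404, -0.01526319]), 'opening': 0.08547744528182678} 0.0187
scene 624.7260539429043 [ 1.51496983 -0.34823757  1.02958716] [[0.20193988005259872, 0.979224911763286, 0.01840806960348574], [0.6467770554752311, -0.11922002597846715, -0.7533034089372512], [-0.7354588536112214, 0.16402791709912787, -0.6574154828242105]]
top 565.0986457257673 [ 0.40518523 -0.12094493  1.60342298] [[0.0016708246844480536, -0.9999487647120329, 0.009983801668365901], [-0.9979589518170042, -0.00230466954516107, -0.06381707441268149], [0.06383681409014674, -0.00985679710489334, -0.9979116718014942]]
wrist 381.3369118675034 [0.05477811 0.57750905 0.37386024] [[0.22207165199214804, 0.9750278009946359, -0.0022290511533682856], [0.9325290050464012, -0.2117234338239278, 0.2925112687008399], [0.2847346767231705, -0.06703711552096266, -0.9562594778688377]]
```

View pics/scene0.png

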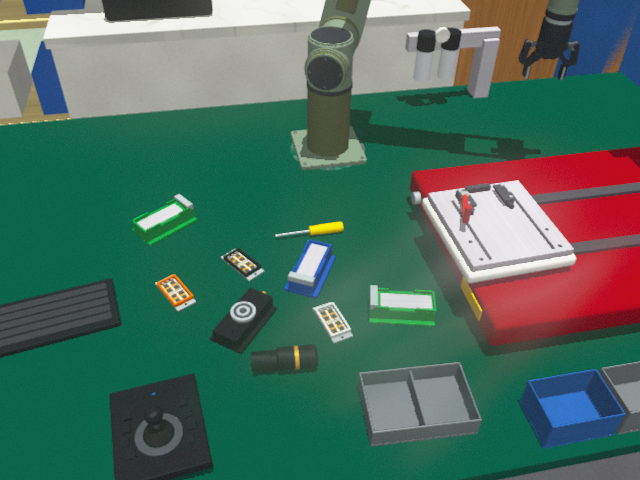

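View pics/top0.png

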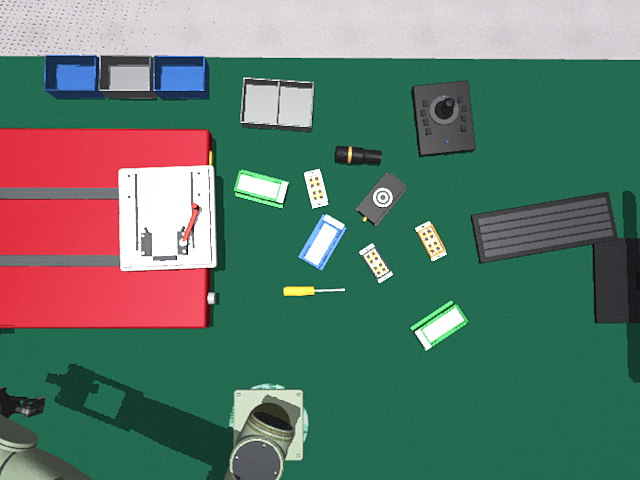

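View pics/wrist0.png

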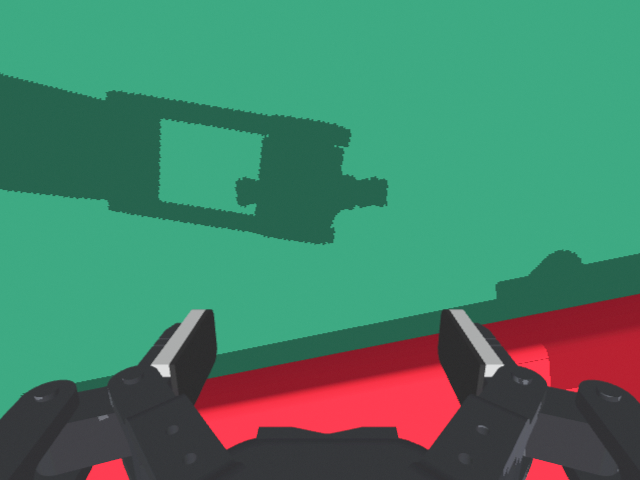

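```bash
python3 - <<'E'
import cv2,numpy as np
t=cv2.imread('pics/top0.png'); s=cv2.imread('pics/scene0.png')
a=cv2.resize(t[200:290,290:450],None,fx=5,fy=5,interpolation=cv2.INTER_CUBIC); cv2.imwrite('pics/a.png',a)
a=cv2.resize(t[160:275,112:220],None,fx=5,fy=5,interpolation=cv2.INTER_CUBIC); cv2.imwrite('pics/b.png',a)
a=cv2.resize(s[215:315,150:350],None,fx=4,fy=4,interpolation=cv2.INTER_CUBIC); cv2.imwrite('pics/c.png',a)
a=cv2.resize(s[170:290,410:580],None,fx=4,fy=4,interpolation=cv2.INTER_CUBIC); cv2.imwrite('pics/d.png',a)
E
```

```text
(no output)
```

View pics/a.png

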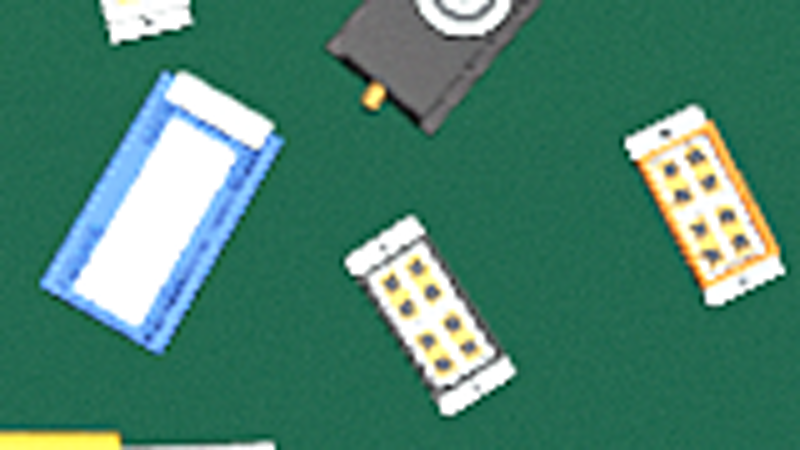

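View pics/b.png

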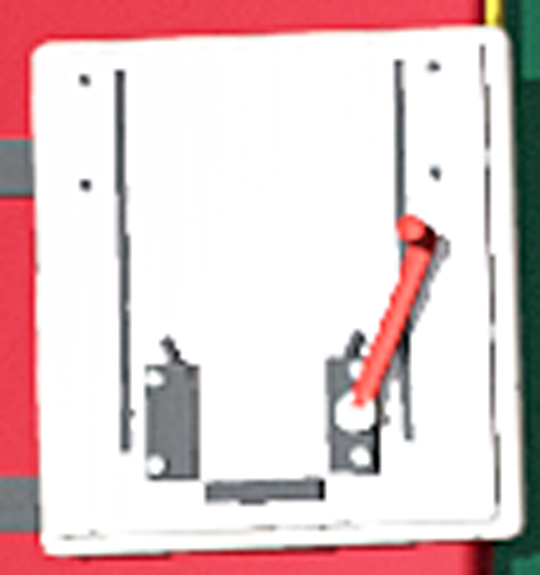

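View pics/c.png

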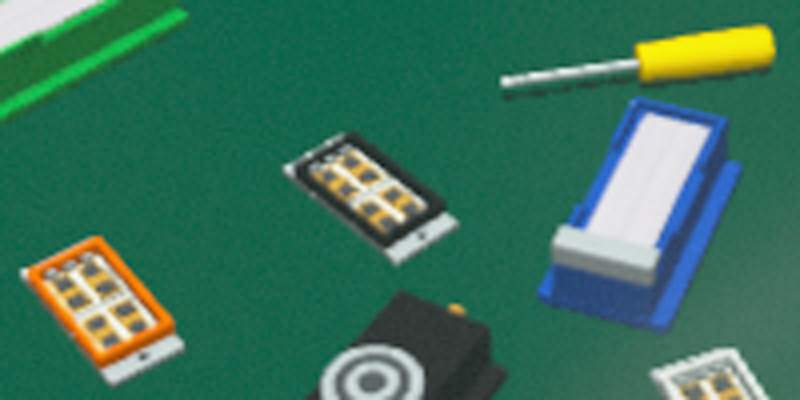

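View pics/d.png

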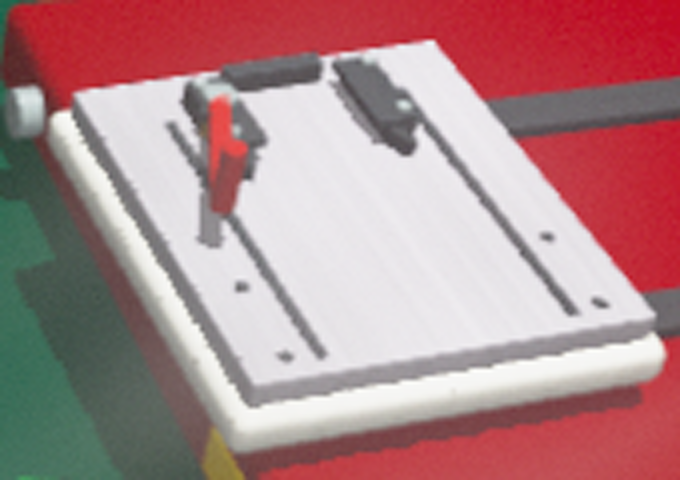

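```bash
python3 - <<'E'
from h import *
for n in ['top','scene']:
    z=np.load(f'pics/{n}0.npz'); c=(float(z['f']),float(z['cx']),float(z['cy']),z['R'],z['t']); I,D=z['I'],z['D']
    P=cloud(c,D); hsv=cv2.cvtColor(I,cv2.COLOR_RGB2HSV); v,u=np.mgrid[:480,:640]
    print(n,(D==0).mean())
    def roi(a,b,cc,d): return (u>=a)&(u<=b)&(v>=cc)&(v<=d)
    bx={'top':((405,455,212,268),(295,352,205,275)),'scene':((145,205,265,315),(280,345,232,300))}[n]
    m=roi(*bx[0])&(hsv[...,0]>4)&(hsv[...,0]<18)&(hsv[...,1]>130)&(D>0)
    Q=P[m]; print('orange n',m.sum(),'z med',np.median(Q[:,2]))
    pts=np.array([ray(c,a,b,.014)[:2] for b,a in np.argwhere(m)]).astype(np.float32)
    print(' frame rect',cv2.minAreaRect(pts))
    m2=roi(*bx[0])&(P[...,2]>.0025)&(D>0)
    print(' depth all',m2.sum(),cv2.minAreaRect(P[m2][:,:2].astype(np.float32)))
    m=roi(*bx[1])&(hsv[...,0]>95)&(hsv[...,0]<125)&(hsv[...,1]>90)&(D>0)
    Q=P[m]; print('blue',m.sum(),np.percentile(Q[:,2],[2,25,50,75,98]))
    m2=roi(*bx[1])&(P[...,2]>.004)&(D>0)
    print(' holder all',m2.sum(),cv2.minAreaRect(P[m2][:,:2].astype(np.float32)))
    m3=roi(*bx[1])&(P[...,2]>.03)&(D>0)
    print(' holder block',m3.sum(),cv2.minAreaRect(P[m3][:,:2].astype(np.float32)))
    m4=roi(*bx[1])&(P[...,2]>.047)&(D>0)
    print(' stop',m4.sum(),P[m4].mean(0),cv2.minAreaRect(P[m4][:,:2].astype(np.float32)))
    st=(P[...,0]>.2)&(P[...,0]<.65)&(P[...,1]>.12)&(P[...,1]<.5)
    zz=P[...,2][st&(D>0)]; h,e=np.histogram(zz,bins=np.arange(0.09,0.25,.005)); print(list(zip(e.round(3),h)))
E
```

```text
top 0.003958333333333334
orange n 69 z med 0.007635336444694444
 frame rect ((0.5091802477836609, -0.4559037983417511), (0.0818801000714302, 0.04960446432232857), 26.1246280670166)
 depth all 1082 ((0.5119019150733948, -0.45504894852638245), (0.14425335824489594, 0.1599971204996109), 89.88444519042969)
blue 680 [-0.00242821  0.00652577  0.01303522  0.03727987  0.04716681]
 holder all 1687 ((0.5112565755844116, -0.15234066545963287), (0.19895170629024506, 0.16213762760162354), 0.09096817672252655)
 holder block 1036 ((0.5041331052780151, -0.14892663061618805), (0.05800734460353851, 0.1402963250875473), 60.120094299316406)
 stop 108 [ 0.54288625 -0.17074002  0.05026918] ((0.5043302774429321, -0.14859437942504883), (0.056869469583034515, 0.13968797028064728), 59.33518600463867)
[(np.float64(0.09), np.int64(5321)), (np.float64(0.095), np.int64(2320)), (np.float64(0.1), np.int64(547)), (np.float64(0.105), np.int64(67)), (np.float64(0.11), np.int64(7)), (np.float64(0.115), np.int64(31)), (np.float64(0.12), np.int64(96)), (np.float64(0.125), np.int64(315)), (np.float64(0.13), np.int64(336))
[... 1927 characters left out ...]
t64(98)), (np.float64(0.145), np.int64(2409)), (np.float64(0.15), np.int64(3064)), (np.float64(0.155), np.int64(119)), (np.float64(0.16), np.int64(180)), (np.float64(0.165), np.int64(260)), (np.float64(0.17), np.int64(39)), (np.float64(0.175), np.int64(92)), (np.float64(0.18), np.int64(37)), (np.float64(0.185), np.int64(15)), (np.float64(0.19), np.int64(11)), (np.float64(0.195), np.int64(13)), (np.float64(0.2), np.int64(12)), (np.float64(0.205), np.int64(13)), (np.float64(0.21), np.int64(15)), (np.float64(0.215), np.int64(16)), (np.float64(0.22), np.int64(1)), (np.float64(0.225), np.int64(0)), (np.float64(0.23), np.int64(0)), (np.float64(0.235), np.int64(0)), (np.float64(0.24), np.int64(0))]
```

```bash
python3 - <<'E'
from h import *
for n in ['top','scene']:
    z=np.load(f'pics/{n}0.npz'); c=(float(z['f']),float(z['cx']),float(z['cy']),z['R'],z['t']); I,D=z['I'],z['D']
    P=cloud(c,D); hsv=cv2.cvtColor(I,cv2.COLOR_RGB2HSV)
    st=(P[...,0]>.15)&(P[...,0]<.75)&(P[...,1]>.1)&(P[...,1]<.55)&(D>0)
    m=st&(P[...,2]>.1435)&(P[...,2]<.156)
    k=cv2.morphologyEx(m.astype(np.uint8),cv2.MORPH_OPEN,np.ones((3,3)))>0
    print(n,m.sum(),np.median(P[k][:,2]),cv2.minAreaRect(P[k][:,:2].astype(np.float32)),P[k].mean(0))
    r=st&(P[...,2]>.16)&((hsv[...,0]<8)|(hsv[...,0]>172))&(hsv[...,1]>120)
    Q=P[r]; print('red',r.sum()); 
    for lo,hi in [(.16,.185),(.185,.21),(.21,.23)]:
        q=Q[(Q[:,2]>lo)&(Q[:,2]<hi)]; print(lo,len(q),q.mean(0) if len(q) else '', q.min(0) if len(q) else '', q.max(0) if len(q) else '')
    d=st&(P[...,2]>.16)&(hsv[...,2]<140); d2=cv2.connectedComponentsWithStats(d.astype(np.uint8)); 
    for i in range(1,d2[0]):
        if d2[2][i,4]>15:
            q=P[d2[1]==i]; print('dark',d2[2][i],np.median(q,0),q.min(0),q.max(0))
# anything tall
z=np.load('pics/scene0.npz'); c=(float(z['f']),float(z['cx']),float(z['cy']),z['R'],z['t']); P=cloud(c,z['D'])
for a in [(485,70),(425,60),(450,40),(415,45),(490,35),(460,38),(470,90)]: print(a,P[a[1],a[0]])
E
```

```text
top 7433 0.14996780077511024 ((0.5604790449142456, 0.2601238191127777), (0.2505607008934021, 0.2321476936340332), 2.5685861110687256) [0.56563143 0.26139926 0.14996519]
red 182
0.16 147 [0.53733632 0.18843954 0.17883206] [0.4982209  0.16822223 0.16515413] [0.57734074 0.2104884  0.18479288]
0.185 11 [0.57806436 0.16871411 0.2017955 ] [0.574567   0.16488245 0.19213334] [0.58351794 0.17774215 0.20909678]
0.21 24 [0.58141306 0.1706822  0.21570171] [0.57525875 0.16392781 0.21028818] [0.58806589 0.17648879 0.22093058]
dark [194 205   6   8  18] [0.57732429 0.16614364 0.19823119] [0.57020742 0.16390305 0.1734241 ] [0.58351794 0.17286667 0.21660664]
dark [191 214   7  17  17] [0.54397632 0.17882987 0.17418809] [0.52464883 0.17116415 0.16757183] [0.56449812 0.18766971 0.18178662]
dark [141 229  11  27 203] [0.48892151 0.30054112 0.16652174] [0.46079713 0.28795452 0.16017982] [0.52756108 0.31491504 0.17477129]
dark [178 229  13  26 121] [0.48390513 0.21323096 0.16708131] [0.46366702 0.18796579 0.16047597] [0.52781464 0.22196202 0.18047095]
dark [153 256  24   5  85] [0.45361482 0.25298157 0.16
[... 1156 characters left out ...]
8045705 0.19996833 0.16461038] [0.46781721 0.19697958 0.16074383] [0.50047938 0.20397796 0.17364292]
dark [468 196   8  12  51] [0.51427862 0.2184181  0.16694697] [0.4891514  0.21028868 0.160078  ] [0.52777758 0.22356917 0.17483431]
dark [463 209   4  13  18] [0.58514352 0.16796763 0.19484702] [0.58118675 0.16501979 0.17662656] [0.58748058 0.1693477  0.21239269]
(485, 70) [-0.21173741  0.57031147  0.09662237]
(425, 60) [-0.18725343  0.348139    0.16092277]
(450, 40) [-0.18164044  0.41786671  0.22335744]
(415, 45) [-0.22087445  0.32226704  0.19669816]
(490, 35) [-0.22721332  0.5708548   0.20864833]
(460, 38) [-0.192371    0.4545143   0.22239001]
(470, 90) [-0.23936392  0.54522294  0.01193792]
```

```bash
cat >> h.py <<'E'
from scipy.spatial.transform import Rotation as Ro
def down(psi): 
    s,c=np.sin(psi),np.cos(psi); return np.array([[0,c,s],[0,s,-c],[-1,0,0]])
def psi_of(o): 
    R=Ro.from_rotvec(o['ee_rot']).as_matrix(); return np.degrees(np.arctan2(R[1,1],R[0,1])),R
def plan(pos,psideg,vmax=.06,amax=.18,o=None,rr=4,n=None):
    """rows to reach TCP pos with jaw yaw psi (deg), tool down, from measured pose"""
    o=o or env.get_obs(); _,R0=psi_of(o); R1=down(np.radians(psideg)); p0=np.array(o['tool_pos']); pos=np.array(pos)
    w=Ro.from_matrix(R0.T@R1).as_rotvec(); 
    n=n or max(1,int(np.ceil(max(np.linalg.norm(pos-p0)/vmax,np.linalg.norm(w)/amax))))
    R=R0.copy(); rows=[]; p=p0.copy()
    for i in range(n):
        d=R.T@(p0+(pos-p0)*(i+1)/n-p); r=np.r_[np.round(d,rr),np.round(w/n,3)]+0.; rows.append(r.tolist())
        p=p+R@r[:3]; R=R@Ro.from_rotvec(r[3:]).as_matrix()
    for k in range(0,n,5): print(sum(rows[k:k+5],[]))
    print('n',n,'end',p.round(4))
def st():
    o=env.get_obs(); print(round(o['clock'],2),'p',o['tool_pos'].round(4),'psi',round(psi_of(o)[0],2),'xdown',psi_of(o)[1][:,0].round(3),'q',o['joint_positions'].round(2),'F',o['force'].round(1),'op',round(o['opening'],4)); return o
E
python3 - <<'E'
from h import *
st()
# cam post, tangential jaw; z tip
plan([.5815,.1707,.27],-112,o=None); plan([.5815,.1707,.27],68)
E
```

```text
0.15 p [0.1274 0.5601 0.2304] psi 77.18 xdown [-0.001 -0.002 -1.   ] q [ 1.2   0.21  1.54  0.    1.39 -0.15] F [ 1.  -0.6 -0.4] op 0.0855
[-0.0023, -0.0164, 0.0311, -0.175, 0.0, 0.0, -0.0023, -0.0216, 0.0278, -0.175, 0.0, 0.0, -0.0023, -0.0261, 0.0236, -0.175, 0.0, 0.0, -0.0023, -0.0298, 0.0188, -0.175, 0.0, 0.0, -0.0024, -0.0326, 0.0132, -0.175, 0.0, 0.0]
[-0.0023, -0.0344, 0.0074, -0.175, 0.0, 0.0, -0.0023, -0.0352, 0.0012, -0.175, 0.0, 0.0, -0.0023, -0.0348, -0.0049, -0.175, 0.0, 0.0, -0.0023, -0.0335, -0.0109, -0.175, 0.0, 0.0, -0.0023, -0.031, -0.0165, -0.175, 0.0, 0.0]
[-0.0023, -0.0278, -0.0217, -0.175, 0.0, 0.0, -0.0023, -0.0235, -0.0262, -0.175, 0.0, 0.0, -0.0023, -0.0185, -0.0298, -0.175, 0.0, 0.0, -0.0024, -0.0131, -0.0327, -0.175, 0.0, 0.0, -0.0023, -0.0073, -0.0345, -0.175, 0.0, 0.0]
[-0.0023, -0.0011, -0.0351, -0.175, 0.0, 0.0, -0.0023, 0.0051, -0.0349, -0.175, 0.0, 0.0]
n 17 end [0.5815 0.1707 0.27  ]
[-0.0039, -0.0279, 0.0529, 0.016, 0.0, 0.0, -0.004, -0.027, 0.0534, 0.016, 0.0, 0.0, -0.0039, -0.0262, 0.0538, 0.016, 0.0, 0.0, -0.0039, -0.0254, 0.0542, 0.016, 0.0, 0.0, -0.0039, -0.0244, 0.0546, 0.016, 0.0, 0.0]
[-0.004, -0.0236, 0.0549, 0.016, 0.0, 0.0, -0.0039, -0.0227, 0.0554, 0.016, 0.0, 0.0, -0.0039, -0.0218, 0.0557, 0.016, 0.0, 0.0, -0.004, -0.0209, 0.056, 0.016, 0.0, 0.0, -0.0039, -0.02, 0.0564, 0.016, 0.0, 0.0]
n 10 end [0.5815 0.1707 0.27  ]
```

Call:
drive_tool:
  moves: [-0.006,-0.028,0.053,0.016,0,0,-0.006,-0.027,0.053,0.016,0,0,-0.006,-0.026,0.054,0.016,0,0,-0.006,-0.025,0.054,0.016,0,0,-0.006,-0.024,0.055,0.016,0,0]

```text
clock: 0.78
tool_pos: [0.356, 0.3653, 0.2613]
ee_rot: [0.239, 1.558, -0.239]
force: [0.2, 1.0, 0.8]
opening: 0.0853
```

Call:
drive_tool:
  moves: [-0.006,-0.024,0.055,0.016,0,0,-0.006,-0.023,0.055,0.016,0,0,-0.006,-0.022,0.056,0.016,0,0,-0.006,-0.021,0.056,0.016,0,0,-0.006,-0.02,0.056,0.016,0,0]

```text
clock: 1.4
tool_pos: [0.5824, 0.1698, 0.2911]
ee_rot: [0.302, 1.55, -0.302]
force: [0.7, 0.6, 0.5]
opening: 0.0853
```

```bash
python3 - <<'E'
from h import *
st(); c=cam('wrist'); I,D=env.snapshot('wrist'); cv2.imwrite('pics/w1.png',I[...,::-1]); np.savez('pics/w1.npz',I=I,D=D,f=c[0],cx=c[1],cy=c[2],R=c[3],t=c[4])
st()
E
```

```text
1.4 p [0.5824 0.1698 0.2911] psi 67.97 xdown [-0.001  0.    -1.   ] q [ 0.14  0.24  1.38  0.    1.52 -1.05] F [0.7 0.6 0.5] op 0.0853
1.45 p [0.5882 0.1637 0.2915] psi 67.59 xdown [ 0.006 -0.005 -1.   ] q [ 0.13  0.24  1.38 -0.01  1.52 -1.05] F [ 4.7 -2.8  0.7] op 0.0849
```

View pics/w1.png

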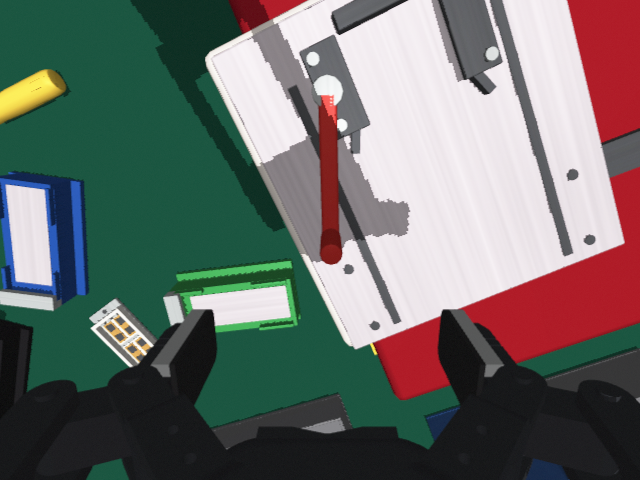

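```bash
python3 - <<'E'
from h import *
z=np.load('pics/w1.npz'); c=(float(z['f']),float(z['cx']),float(z['cy']),z['R'],z['t']);P=cloud(c,z['D'])
print(ray(c,331,254,.216),ray(c,328,91,.18),P[254,331],P[91,328])
m=(P[...,2]>.146)&(P[...,2]<.154)&(P[...,0]>.3); m[:, :]&=True
k=cv2.morphologyEx(m.astype(np.uint8),cv2.MORPH_OPEN,np.ones((5,5)))>0
print(cv2.minAreaRect(P[k][:,:2].astype(np.float32)))
# edges: right edge line px, bottom edge line
for a in [(205,57),(352,348),(624,243),(568,0)]: print(a,ray(c,*a,.15))
for a in [(332,16),(342,33),(407,0),(420,2)]: print('stop',a,ray(c,*a,.164))
# groove lines (rails)
for a in [(290,88),(397,322),(492,0),(570,254)]: print('groove',a,ray(c,*a,.15))
st(); plan([.5815,.1707,.235],68)
E
```

```text
[0.58297324 0.17284016 0.216     ] [0.49428465 0.20680497 0.18      ] [0.58279323 0.17290624 0.21656618] [0.49433317 0.20678359 0.18064591]
((0.5613777041435242, 0.26074403524398804), (0.25019901990890503, 0.2304035723209381), 2.4217166900634766)
(205, 57) [0.44067578 0.13837324 0.15      ]
(352, 348) [0.68919108 0.15023318 0.15      ]
(624, 243) [0.68141332 0.38062135 0.15      ]
(568, 0) [0.49948354 0.37398439 0.15      ]
stop (332, 16) [0.45328809 0.22611947 0.164     ]
stop (342, 33) [0.46455109 0.22845696 0.164     ]
stop (407, 0) [0.46261347 0.2725997  0.164     ]
stop (420, 2) [0.46668523 0.27975222 0.164     ]
groove (290, 88) [0.48032169 0.18405545 0.15      ]
groove (397, 322) [0.68014119 0.19386597 0.15      ]
groove (492, 0) [0.48083924 0.32793837 0.15      ]
groove (570, 254) [0.67462536 0.33969522 0.15      ]
1.45 p [0.5882 0.1637 0.2915] psi 67.59 xdown [ 0.006 -0.005 -1.   ] q [ 0.13  0.24  1.38 -0.01  1.52 -1.05] F [ 4.7 -2.8  0.7] op 0.0849
[0.0564, 0.004, -0.0092, -0.007, 0.007, 0.002]
n 1 end [0.5815 0.1707 0.235 ]
```

Call:
drive_tool:
  moves: [0,0,0,0,0,0,0,0,0,0,0,0]

```text
clock: 1.7
tool_pos: [0.5805, 0.1718, 0.2906]
ee_rot: [0.301, 1.551, -0.301]
force: [-0.6, 0.4, 0.4]
opening: 0.0852
```

```bash
python3 - <<'E'
from h import *
st(); plan([.5825,.1727,.19],69,vmax=.04)
E
```

```text
1.7 p [0.5805 0.1718 0.2906] psi 68.04 xdown [-0.002  0.    -1.   ] q [ 0.14  0.23  1.39  0.    1.52 -1.04] F [-0.6  0.4  0.4] op 0.0852
[0.0335, 0.0005, 0.0006, -0.006, -0.001, 0.0, 0.0336, 0.0006, 0.0005, -0.006, -0.001, 0.0, 0.0335, 0.0005, 0.0005, -0.006, -0.001, 0.0]
n 3 end [0.5825 0.1727 0.19  ]
```

Call:
drive_tool:
  moves: [0.0335,0.0005,0.0005,-0.006,0,0,0.0335,0.0005,0.0005,-0.006,0,0,0.0335,0.0005,0.0005,-0.006,0,0,0,0,0,0,0,0]

```text
clock: 2.2
tool_pos: [0.5795, 0.1731, 0.1873]
ee_rot: [0.284, 1.56, -0.287]
force: [0.9, -0.6, 0.7]
opening: 0.0855
```

Call:
drive_tool:
  moves: [0,0,0,0,0,0,0,0,0,0,0,0,0,0,0,0,0,0,0,0,0,0,0,0]
  gripper: 0
  squeeze: 25

```text
clock: 2.7
tool_pos: [0.5838, 0.1721, 0.1917]
ee_rot: [0.287, 1.55, -0.287]
force: [0.4, 0.4, 4.9]
opening: 0.013
```

```bash
python3 - <<'E'
from h import *
o=st()
# arc plan about pivot
pv=np.array([.494,.2063]); p=o['tool_pos'][:2]; v=p-pv; a0=np.arctan2(v[1],v[0]); r=np.linalg.norm(v); a1=np.radians(-87.4)+0.03
print(np.degrees(a0),r)
n=10; psi=np.radians(psi_of(o)[0]); rows=[]; q=p.copy()
for i in range(n):
    a=a0+(a1-a0)*(i+1)/n; t=pv+r*np.array([np.cos(a),np.sin(a)]); d=t-q
    rows+= [0,round(d@[np.cos(psi),np.sin(psi)],4),round(d@[np.sin(psi),-np.cos(psi)],4),round(-(a1-a0)/n,3),0,0]
    psi+=(a1-a0)/n; q=t
print(rows[:30],rows[30:],q)
E
```

```text
2.7 p [0.5838 0.1721 0.1917] psi 69.03 xdown [ 0.002  0.    -1.   ] q [ 0.14  0.31  1.5  -0.    1.33 -1.06] F [0.4 0.4 4.9] op 0.013
-20.868034687232463 0.09609552655868116
[0, np.float64(-0.0108), np.float64(-0.0006), np.float64(0.113), 0, 0, 0, np.float64(-0.0108), np.float64(-0.0006), np.float64(0.113), 0, 0, 0, np.float64(-0.0108), np.float64(-0.0006), np.float64(0.113), 0, 0, 0, np.float64(-0.0108), np.float64(-0.0006), np.float64(0.113), 0, 0, 0, np.float64(-0.0108), np.float64(-0.0006), np.float64(0.113), 0, 0] [0, np.float64(-0.0108), np.float64(-0.0006), np.float64(0.113), 0, 0, 0, np.float64(-0.0108), np.float64(-0.0006), np.float64(0.113), 0, 0, 0, np.float64(-0.0108), np.float64(-0.0006), np.float64(0.113), 0, 0, 0, np.float64(-0.0108), np.float64(-0.0006), np.float64(0.113), 0, 0, 0, np.float64(-0.0108), np.float64(-0.0006), np.float64(0.113), 0, 0] [0.50123668 0.11047735]
```

Call:
drive_tool:
  moves: [0,-0.0108,-0.0006,0.113,0,0,0,-0.0108,-0.0006,0.113,0,0,0,-0.0108,-0.0006,0.113,0,0,0,-0.0108,-0.0006,0.113,0,0,0,-0.0108,-0.0006,0.113,0,0]

```text
clock: 3.32
tool_pos: [0.5518, 0.1291, 0.1917]
ee_rot: [0.73, 1.443, -0.728]
force: [-0.2, 0.9, 1.5]
opening: 0.0128
```

Call:
drive_tool:
  moves: [0,-0.0108,-0.0006,0.113,0,0,0,-0.0108,-0.0006,0.113,0,0,0,-0.0108,-0.0006,0.113,0,0,0,-0.0108,-0.0006,0.113,0,0,0,-0.0108,-0.0006,0.113,0,0]

```text
clock: 3.95
tool_pos: [0.5018, 0.11, 0.1917]
ee_rot: [1.157, 1.239, -1.156]
force: [1.3, -0.6, 1.4]
opening: 0.0127
```

```bash
python3 - <<'E'
from h import *
st()
E
```

```text
3.95 p [0.5018 0.11   0.1917] psi 4.05 xdown [ 0.003 -0.001 -1.   ] q [ 0.05  0.11  1.74 -0.    1.29 -0.02] F [ 1.3 -0.6  1.4] op 0.0127
```

Call:
drive_tool:
  moves: [0,0,0,0,0,0,0,0,0,0,0,0,0,0,0,0,0,0,-0.05,0,0,0,0,0,-0.04,0,0,0,0,0]
  gripper: 0.0854

```text
clock: 4.58
tool_pos: [0.5014, 0.1109, 0.2819]
ee_rot: [1.153, 1.244, -1.153]
force: [0.1, 1.0, -0.4]
opening: 0.0856
```

```bash
python3 - <<'E'
from h import *
st(); plan([.495,-.142,.18],-120,rr=3)
E
```

```text
4.58 p [0.5014 0.1109 0.2819] psi 4.34 xdown [-0.  0. -1.] q [ 0.05  0.04  1.62  0.    1.48 -0.03] F [ 0.1  1.  -0.4] op 0.0856
[0.008, -0.002, 0.019, 0.167, 0.0, 0.0, 0.008, 0.001, 0.02, 0.167, 0.0, 0.0, 0.008, 0.005, 0.019, 0.167, 0.0, 0.0, 0.007, 0.007, 0.018, 0.167, 0.0, 0.0, 0.008, 0.011, 0.016, 0.167, 0.0, 0.0]
[0.008, 0.013, 0.014, 0.167, 0.0, 0.0, 0.008, 0.015, 0.013, 0.167, 0.0, 0.0, 0.008, 0.017, 0.009, 0.167, 0.0, 0.0, 0.008, 0.018, 0.006, 0.167, 0.0, 0.0, 0.007, 0.02, 0.003, 0.167, 0.0, 0.0]
[0.008, 0.019, 0.001, 0.167, 0.0, 0.0, 0.008, 0.019, -0.004, 0.167, 0.0, 0.0, 0.008, 0.019, -0.006, 0.167, 0.0, 0.0]
n 13 end [ 0.4948 -0.1422  0.1799]
```

Call:
drive_tool:
  moves: [0.008,-0.002,0.019,0.167,0,0,0.008,0.001,0.02,0.167,0,0,0.008,0.005,0.019,0.167,0,0,0.007,0.007,0.018,0.167,0,0,0.008,0.011,0.016,0.167,0,0]

```text
clock: 5.2
tool_pos: [0.499, 0.0127, 0.2415]
ee_rot: [1.746, 0.745, -1.746]
force: [0.2, -0.5, 0.7]
opening: 0.0854
```

Call:
drive_tool:
  moves: [0.008,0.013,0.014,0.167,0,0,0.008,0.015,0.013,0.167,0,0,0.008,0.017,0.009,0.167,0,0,0.008,0.018,0.006,0.167,0,0,0.007,0.02,0.003,0.167,0,0]

```text
clock: 5.82
tool_pos: [0.4967, -0.0846, 0.2023]
ee_rot: [-2.206, 0.032, 2.207]
force: [0.0, -0.2, -1.0]
opening: 0.0853
```

Call:
drive_tool:
  moves: [0.008,0.019,0.001,0.167,0,0,0.008,0.019,-0.004,0.167,0,0,0.008,0.019,-0.006,0.167,0,0,0,0,0,0,0,0,0,0,0,0,0,0]

```text
clock: 6.45
tool_pos: [0.4947, -0.1418, 0.1789]
ee_rot: [-1.927, 0.515, 1.927]
force: [-1.1, -0.1, 0.2]
opening: 0.0855
```

```bash
python3 - <<'E'
from h import *
st(); c=cam('wrist'); I,D=env.snapshot('wrist'); cv2.imwrite('pics/w2.png',I[...,::-1]); np.savez('pics/w2.npz',I=I,D=D,f=c[0],cx=c[1],cy=c[2],R=c[3],t=c[4])
E
```

```text
6.45 p [ 0.4947 -0.1418  0.1789] psi -119.94 xdown [ 0.     0.001 -1.   ] q [-0.45  0.13  1.74  0.    1.27  1.65] F [-1.1 -0.1  0.2] op 0.0855
```

View pics/w2.png

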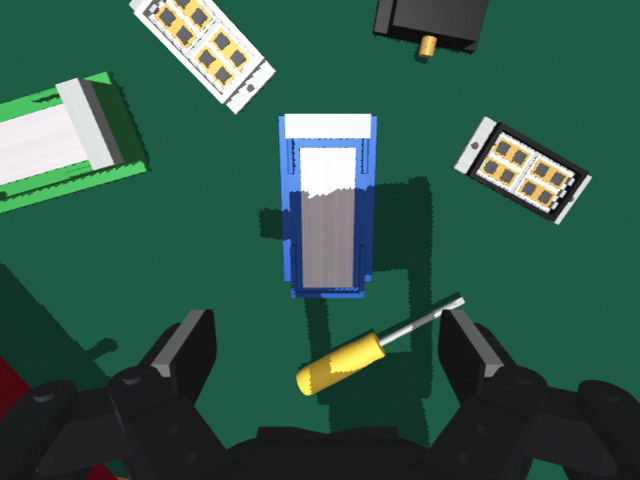

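```bash
python3 - <<'E'
from h import *
z=np.load('pics/w2.npz'); c=(float(z['f']),float(z['cx']),float(z['cy']),z['R'],z['t']);P=cloud(c,z['D']); D=z['D']
v,u=np.mgrid[:480,:640]; roi=(u>270)&(u<400)&(v>100)&(v<305)
for lo in (.028,.033):
    r=cv2.minAreaRect(P[roi&(P[...,2]>lo)&(D>0)][:,:2].astype(np.float32)); print(lo,r)
s=roi&(P[...,2]>.046); print('stop',s.sum(),P[s].mean(0),cv2.minAreaRect(P[s][:,:2].astype(np.float32)))
for a,zz in [((285,114),.05),((371,114),.05),((285,138),.05),((370,138),.05),((292,297),.041),((365,297),.041)]: print(a,ray(c,*a,zz))
o=st()
E
```

```text
0.028 ((0.5055662989616394, -0.14738954603672028), (0.05808264762163162, 0.1399182677268982), 59.99127197265625)
0.033 ((0.5055662989616394, -0.14738954603672028), (0.05808264762163162, 0.1399182677268982), 59.99127197265625)
stop 2186 [ 0.55813671 -0.17785257  0.06306666] ((0.5098402500152588, -0.1496104896068573), (0.057862911373376846, 0.13046196103096008), 59.76457977294922)
(285, 114) [ 0.58032879 -0.15766885  0.05      ]
(371, 114) [ 0.55124075 -0.20814529  0.05      ]
(285, 138) [ 0.56698988 -0.14939997  0.05      ]
(370, 138) [ 0.53773088 -0.20017605  0.05      ]
(292, 297) [ 0.45912689 -0.08806188  0.041     ]
(365, 297) [ 0.42971823 -0.13912044  0.041     ]
6.5 p [ 0.4947 -0.1417  0.1791] psi -119.94 xdown [ 0.  0. -1.] q [-0.45  0.13  1.74  0.    1.27  1.65] F [-0.4  0.1  0.1] op 0.0855
```

```bash
python3 - <<'E'
from h import *
plan([.4926,-.1399,.012],-120,vmax=.05)
E
```

```text
[0.0418, -0.0001, 0.0007, 0.0, 0.0, 0.0, 0.0417, -0.0001, 0.0007, 0.0, 0.0, 0.0, 0.0418, -0.0001, 0.0007, 0.0, 0.0, 0.0, 0.0418, -0.0001, 0.0007, 0.0, 0.0, 0.0]
n 4 end [ 0.4926 -0.1399  0.012 ]
```

Call:
drive_tool:
  moves: [0.042,0,0.001,0,0,0,0.042,0,0.001,0,0,0,0.042,0,0.001,0,0,0,0.041,0,0,0,0,0,0,0,0,0,0,0]

```text
clock: 7.12
tool_pos: [0.4889, -0.1385, 0.009]
ee_rot: [-1.919, 0.514, 1.935]
force: [0.1, 0.0, 0.2]
opening: 0.0854
```

Call:
drive_tool:
  moves: [0,0,0,0,0,0,0,0,0,0,0,0,0,0,0,0,0,0]
  gripper: 0
  squeeze: 40

```text
clock: 7.5
tool_pos: [0.494, -0.1417, 0.0144]
ee_rot: [-1.932, 0.518, 1.922]
force: [-0.3, 0.4, 7.3]
opening: 0.0572
```

```bash
python3 - <<'E'
from h import *
st(); I,D=env.snapshot('wrist'); cv2.imwrite('pics/w3.png',I[...,::-1]); I,D=env.snapshot('scene'); cv2.imwrite('pics/s3.png',cv2.resize(I[160:320,200:600,::-1],None,fx=2,fy=2))
E
```

```text
7.5 p [ 0.494  -0.1417  0.0144] psi -120.06 xdown [ 0.005 -0.002 -1.   ] q [-0.45  0.37  1.85 -0.    0.92  1.65] F [-0.3  0.4  7.3] op 0.0572
```

View pics/w3.png

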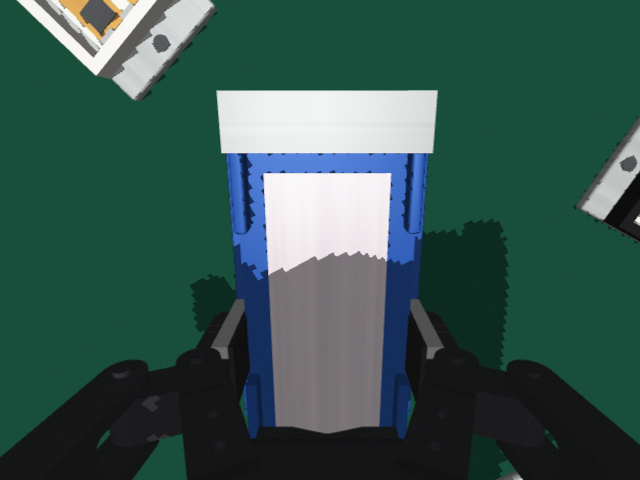

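View pics/s3.png

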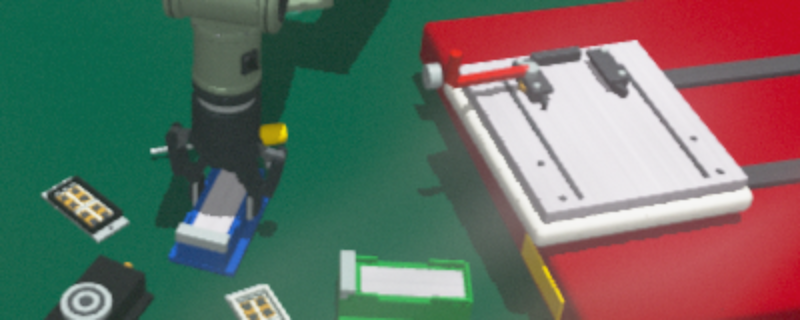

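Call:
drive_tool:
  moves: [0,0,0,0,0,0,0,0,0,0,0,0]

```text
clock: 7.85
tool_pos: [0.494, -0.1417, 0.0144]
ee_rot: [-1.932, 0.518, 1.922]
force: [-1.4, 0.4, 6.8]
opening: 0.0574
```

Call:
drive_tool:
  moves: [0,0,0,0,0,0,0,0,0,0,0,0,-0.03,0,0,0,0,0,-0.05,0,0,0,0,0,-0.05,0,0,0,0,0]
  gripper: 0.0854

```text
clock: 8.48
tool_pos: [0.4912, -0.1405, 0.1426]
ee_rot: [-1.924, 0.517, 1.927]
force: [0.5, -0.1, -1.1]
opening: 0.0855
```

```bash
python3 - <<'E'
from h import *
st(); c=cam('wrist'); I,D=env.snapshot('wrist'); np.savez('pics/w4.npz',I=I,D=D,f=c[0],cx=c[1],cy=c[2],R=c[3],t=c[4])
P=cloud(c,D)
v,u=np.mgrid[:480,:640]; roi=(u>220)&(u<430)&(v>40)&(v<310)
r=cv2.minAreaRect(P[roi&(P[...,2]>.03)&(P[...,2]<.06)&(D>0)][:,:2].astype(np.float32)); print(r)
plan([.5115,-.4555,.14],-64,rr=3)
E
```

```text
8.47 p [ 0.4912 -0.1405  0.1426] psi -120.1 xdown [-0.001  0.001 -1.   ] q [-0.45  0.17  1.79  0.    1.19  1.65] F [ 0.5 -0.1 -1.1] op 0.0855
((0.5070671439170837, -0.14827752113342285), (0.05823839455842972, 0.1366376429796219), 59.88006591796875)
[0.002, 0.044, -0.028, -0.163, -0.002, -0.001, 0.002, 0.048, -0.021, -0.163, -0.002, -0.001, 0.002, 0.05, -0.013, -0.163, -0.002, -0.001, 0.002, 0.052, -0.004, -0.163, -0.002, -0.001, 0.001, 0.052, 0.004, -0.163, -0.002, -0.001]
[0.002, 0.051, 0.012, -0.163, -0.002, -0.001]
n 6 end [ 0.5117 -0.4552  0.14  ]
```

Call:
drive_tool:
  moves: [0.002,0.044,-0.028,-0.163,0,0,0.002,0.048,-0.021,-0.163,0,0,0.002,0.05,-0.013,-0.163,0,0,0.002,0.052,-0.004,-0.163,0,0,0.001,0.052,0.004,-0.163,0,0]

```text
clock: 9.15
tool_pos: [0.5038, -0.4024, 0.132]
ee_rot: [2.063, 0.307, -2.064]
force: [0.3, -0.3, -0.1]
opening: 0.0857
```

Call:
drive_tool:
  moves: [0.002,0.051,0.012,-0.163,0,0,0,0,0,0,0,0,0,0,0,0,0,0]

```text
clock: 9.52
tool_pos: [0.5068, -0.4526, 0.1297]
ee_rot: [1.971, 0.455, -1.972]
force: [0.3, -0.4, -0.9]
opening: 0.0856
```

```bash
python3 - <<'E'
from h import *
st(); c=cam('wrist'); I,D=env.snapshot('wrist'); np.savez('pics/w5.npz',I=I,D=D,f=c[0],cx=c[1],cy=c[2],R=c[3],t=c[4]); cv2.imwrite('pics/w5.png',I[...,::-1])
P=cloud(c,D)
hsv=cv2.cvtColor(I,cv2.COLOR_RGB2HSV); m=(hsv[...,0]>4)&(hsv[...,0]<17)&(hsv[...,1]>150)
k=cv2.morphologyEx(m.astype(np.uint8),cv2.MORPH_CLOSE,np.ones((9,9)))
n,l,s,_=cv2.connectedComponentsWithStats(k); i=1+np.argmax(s[1:,4]); print(s[i])
a=np.argwhere(m&(l==i)); pts=np.array([ray(c,x,y,.014)[:2] for y,x in a]).astype(np.float32); print('orange',cv2.minAreaRect(pts))
b=s[i]; v,u=np.mgrid[:480,:640]; roi=(u>b[0]-40)&(u<b[0]+b[2]+40)&(v>b[1]-40)&(v<b[1]+b[3]+40)
print('all',cv2.minAreaRect(P[roi&(P[...,2]>.003)&(P[...,2]<.03)&(D>0)][:,:2].astype(np.float32)))
E
```

```text
9.53 p [ 0.5068 -0.4526  0.1297] psi -64.13 xdown [-0.001  0.002 -1.   ] q [-0.86  0.51  1.35  0.    1.28  0.26] F [ 0.3 -0.4 -0.9] op 0.0856
[ 301  184   68  107 1666]
orange ((0.507128894329071, -0.4579586088657379), (0.07789155840873718, 0.046511031687259674), 26.84857177734375)
all ((0.5040489435195923, -0.4579434096813202), (0.15417663753032684, 0.0862741768360138), 39.74838638305664)
```

View pics/w5.png

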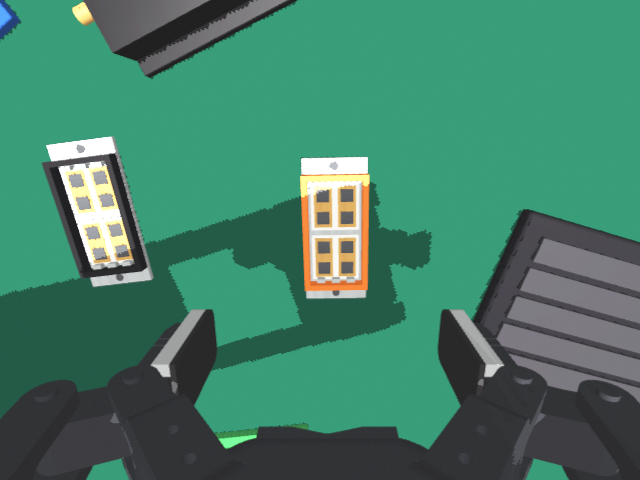

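```bash
python3 - <<'E'
from h import *
z=np.load('pics/w5.npz'); c=(float(z['f']),float(z['cx']),float(z['cy']),z['R'],z['t'])
q=[ray(c,*a,.005) for a in [(301,158),(368,158),(367,298),(306,298)]]
q=np.array(q)[:,:2]; print(q,q.mean(0)); d=(q[0]+q[1]-q[2]-q[3])/2; print(np.linalg.norm(d),np.degrees(np.arctan2(d[1],d[0])))
q2=np.array([ray(c,*a,.014)[:2] for a in [(302,175),(369,175),(368,291),(304,291)]]); print(q2.mean(0)); d=(q2[0]+q2[1]-q2[2]-q2[3])/2; print(np.linalg.norm(d),np.degrees(np.arctan2(d[1],d[0])))
P=cloud(c,z['D']); v,u=np.mgrid[:480,:640]; roi=(u>290)&(u<380)&(v>150)&(v<305)
print('all',cv2.minAreaRect(P[roi&(P[...,2]>.003)&(P[...,2]<.03)][:,:2].astype(np.float32)))
E
```

```text
[[ 0.54712902 -0.41229268]
 [ 0.56727522 -0.45383955]
 [ 0.47339434 -0.50218284]
 [ 0.45286584 -0.45992885]] [ 0.5101661  -0.45706098]
0.10560568835601022 27.02786621919875
[ 0.50987931 -0.45716731]
0.08514866430827937 26.484908255556046
all ((0.5102960467338562, -0.4555315375328064), (0.10696662962436676, 0.0608450211584568), 27.249929428100586)
```

```bash
python3 - <<'E'
from h import *
plan([.5101,-.457,.003],-63.2,vmax=.045)
E
```

```text
[0.0424, 0.002, -0.0002, -0.005, 0.0, 0.001, 0.0423, 0.002, -0.0002, -0.005, 0.0, 0.001, 0.0424, 0.002, -0.0001, -0.005, 0.0, 0.001]
n 3 end [ 0.5101 -0.457   0.003 ]
```

Call:
drive_tool:
  moves: [0.045,0.002,0,-0.005,0,0,0.045,0.002,0,-0.005,0,0,0.025,0.002,-0.001,-0.005,0,0,0.0115,0,0,0,0,0,0,0,0,0,0,0]

```text
clock: 10.2
tool_pos: [0.5111, -0.4579, 0.0044]
ee_rot: [1.961, 0.468, -1.961]
force: [0.1, 0.6, 0.3]
opening: 0.0855
```

Call:
drive_tool:
  moves: [0,0,0,0,0,0,0,0,0,0,0,0,0,0,0,0,0,0,0,0,0,0,0,0]
  gripper: 0
  squeeze: 50

```text
clock: 10.7
tool_pos: [0.5118, -0.4595, 0.0064]
ee_rot: [1.962, 0.464, -1.958]
force: [0.1, 0.4, 6.5]
opening: 0.0439
```

```bash
python3 - <<'E'
from h import *
st(); c=cam('wrist'); I,D=env.snapshot('wrist');  cv2.imwrite('pics/w6.png',I[...,::-1])
E
```

```text
10.7 p [ 0.5118 -0.4595  0.0064] psi -63.2 xdown [ 0.002 -0.003 -1.   ] q [-0.86  0.67  1.38  0.    1.08  0.25] F [0.1 0.4 6.5] op 0.0439
```

View pics/w6.png

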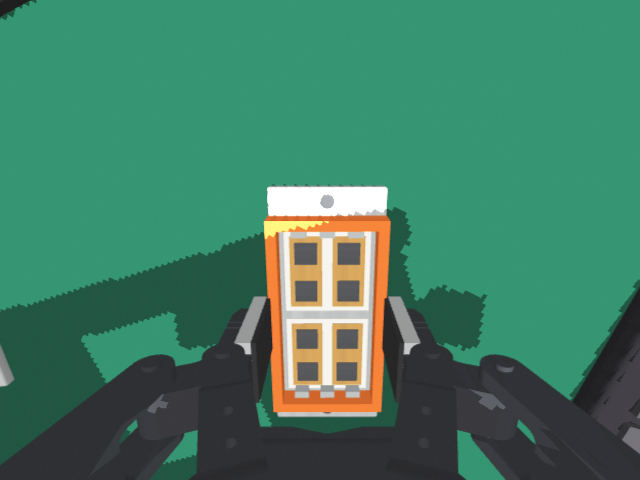

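Call:
drive_tool:
  moves: [-0.03,0,0,0,0,0,-0.05,0,0,0,0,0,-0.05,0,0,0,0,0,0,0,0,0,0,0]

```text
clock: 11.25
tool_pos: [0.5135, -0.4614, 0.1408]
ee_rot: [1.962, 0.455, -1.951]
force: [0.7, -0.8, -0.8]
opening: 0.0442
```

```bash
python3 - <<'E'
from h import *
st();plan([.5001,-.145,.11],-120.08,rr=3)
E
```

```text
11.25 p [ 0.5135 -0.4614  0.1408] psi -63.2 xdown [ 0.008 -0.009 -1.   ] q [-0.86  0.51  1.32 -0.    1.29  0.25] F [ 0.7 -0.8 -0.8] op 0.0442
[0.005, -0.048, -0.022, 0.165, -0.001, -0.002, 0.004, -0.051, -0.013, 0.165, -0.001, -0.002, 0.005, -0.053, -0.005, 0.165, -0.001, -0.002, 0.005, -0.052, 0.003, 0.165, -0.001, -0.002, 0.005, -0.052, 0.013, 0.165, -0.001, -0.002]
[0.005, -0.048, 0.02, 0.165, -0.001, -0.002]
n 6 end [ 0.5002 -0.1455  0.1103]
```

Call:
drive_tool:
  moves: [0.005,-0.048,-0.022,0.165,0,0,0.004,-0.051,-0.013,0.165,0,0,0.005,-0.053,-0.005,0.165,0,0,0.005,-0.052,0.003,0.165,0,0,0.005,-0.052,0.013,0.165,0,0]

```text
clock: 11.88
tool_pos: [0.4977, -0.1918, 0.1084]
ee_rot: [-2.02, 0.37, 2.026]
force: [0.5, 0.2, -1.6]
opening: 0.0443
```

Call:
drive_tool:
  moves: [0.005,-0.048,0.02,0.165,0,0,0,0,0,0,0,0,0,0,0,0,0,0]

```text
clock: 12.25
tool_pos: [0.4968, -0.1421, 0.1044]
ee_rot: [-1.927, 0.514, 1.93]
force: [0.3, -0.4, -1.8]
opening: 0.0441
```

```bash
python3 - <<'E'
from h import *
st();c=cam('wrist'); I,D=env.snapshot('wrist');  cv2.imwrite('pics/w7.png',I[...,::-1]);np.savez('pics/w7.npz',I=I,D=D,f=c[0],cx=c[1],cy=c[2],R=c[3],t=c[4])
plan([.5001,-.145,.07],-120.08)
E
```

```text
12.25 p [ 0.4968 -0.1421  0.1044] psi -119.83 xdown [-0.001  0.    -1.   ] q [-0.45  0.23  1.8  -0.    1.11  1.65] F [ 0.3 -0.4 -1.8] op 0.0441
[0.0348, 0.0004, -0.0036, 0.003, 0.0, -0.001]
n 1 end [ 0.5001 -0.145   0.07  ]
```

View pics/w7.png

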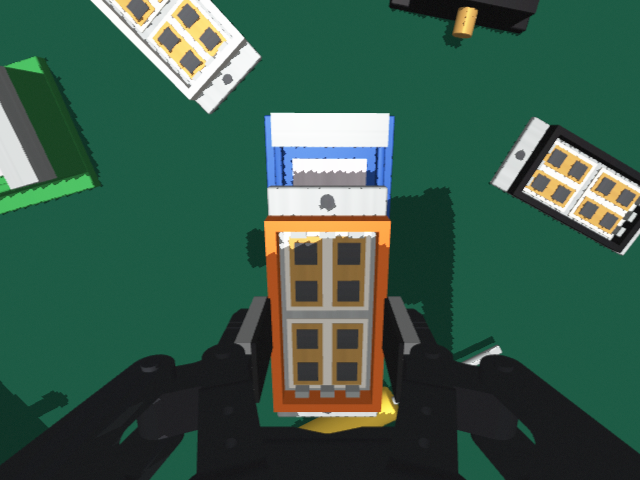

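```bash
python3 - <<'E'
from h import *
z=np.load('pics/w7.npz'); c=(float(z['f']),float(z['cx']),float(z['cy']),z['R'],z['t']);P=cloud(c,z['D'])
e=np.array([np.cos(np.radians(-30.08)),np.sin(np.radians(-30.08))]); n=np.array([-e[1],e[0]])
print('tcp',e@[.4968,-.1421],n@[.4968,-.1421])
print('earz',P[200,300],P[200,350], 'frame',P[225,300])
for a,zz in [((267,187),.103),((387,187),.103),((269,114),.05),((391,114),.05),((267,147),.05),((392,147),.05),((264,221),.112),((391,221),.112)]:
    p=ray(c,*a,zz)[:2]; print(a,e@p,n@p)
E
```

```text
tcp 0.5011159274411503 0.12603760258270483
earz [ 0.54328135 -0.15623882  0.10405416] [ 0.53366444 -0.17276006  0.10341728] frame [ 0.53646022 -0.15280824  0.11266687]
(267, 187) 0.5531751284538619 0.14964496263692892
(387, 187) 0.5533648014416621 0.10398752597005316
(269, 114) 0.5809363943804574 0.15542552097875872
(391, 114) 0.581193226382616 0.09540528199728006
(267, 147) 0.5651621914964663 0.15706920499213792
(392, 147) 0.5654283788837706 0.09405654916365888
(264, 221) 0.5420883330127436 0.14986192850416438
(391, 221) 0.5422787329876312 0.10332305578085903
```

Call:
drive_tool:
  moves: [0.025,0.001,-0.005,0.004,0,0,0.022,0,0,0,0,0,0,0,0,0,0,0,0,0,0,0,0,0]

```text
clock: 12.8
tool_pos: [0.5017, -0.1467, 0.0589]
ee_rot: [-1.926, 0.52, 1.924]
force: [0.0, 0.5, -1.5]
opening: 0.044
```

```bash
cat >> h.py <<'E'
e_h=np.array([np.cos(np.radians(-30.08)),np.sin(np.radians(-30.08))]); n_h=np.array([-e_h[1],e_h[0]])
def sn(o): print('s,n',(e_h@o['tool_pos'][:2]).round(4),(n_h@o['tool_pos'][:2]).round(4))
E
python3 - <<'E'
from h import *
sn(st());c=cam('wrist'); I,D=env.snapshot('wrist');  cv2.imwrite('pics/w8.png',I[...,::-1])
E
```

```text
12.8 p [ 0.5017 -0.1467  0.0589] psi -120.22 xdown [ 0.001 -0.001 -1.   ] q [-0.45  0.31  1.81 -0.    1.02  1.65] F [ 0.   0.5 -1.5] op 0.044
s,n 0.5077 0.1245
```

View pics/w8.png

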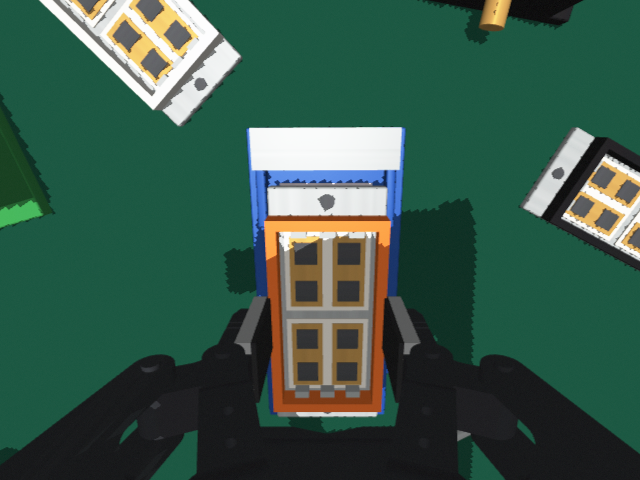

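Call:
drive_tool:
  moves: [0.008,0,0.0015,0,0,0,0.006,0,0,-0.002,0,0,0,0,0,0,0,0]

```text
clock: 13.22
tool_pos: [0.4992, -0.1444, 0.0436]
ee_rot: [-1.925, 0.516, 1.928]
force: [0.6, -0.8, -1.2]
opening: 0.0443
```

Call:
drive_tool:
  moves: [0.0025,0,0,0,0,0,0.001,0,0,0,0,0,0,0,0,0,0,0]

```text
clock: 13.6
tool_pos: [0.5001, -0.1448, 0.0423]
ee_rot: [-1.927, 0.517, 1.927]
force: [-3.8, 1.4, 8.3]
opening: 0.044
```

```bash
python3 - <<'E'
from h import *
sn(st());c=cam('wrist'); I,D=env.snapshot('wrist');  cv2.imwrite('pics/w9.png',I[...,::-1]);np.savez('pics/w9.npz',I=I,D=D,f=c[0],cx=c[1],cy=c[2],R=c[3],t=c[4])
P=cloud(c,D)
for a in [(280,203),(370,203),(290,225),(370,225),(285,400),(370,405)]: print(a,P[a[1],a[0]])
E
```

```text
13.6 p [ 0.5001 -0.1448  0.0423] psi -120.01 xdown [-0. -0. -1.] q [-0.45  0.33  1.82 -0.    0.99  1.65] F [-3.8  1.4  8.3] op 0.044
s,n 0.5053 0.1253
(280, 203) [ 0.54939786 -0.15186922  0.04203038]
(370, 203) [ 0.53211728 -0.18167684  0.04178483]
(290, 225) [ 0.54163636 -0.15255214  0.05101619]
(370, 225) [ 0.52668371 -0.17779173  0.04977485]
(285, 400) [ 0.56479494 -0.1814583   0.18595912]
(370, 405) [ 0.4576696  -0.14069711  0.05139712]
```

View pics/w9.png

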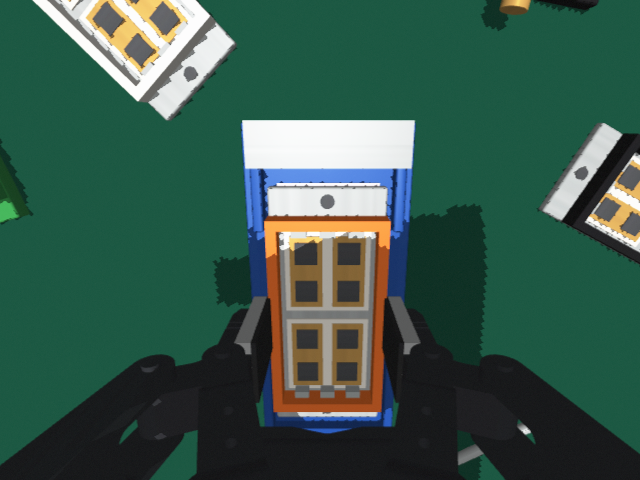

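Call:
drive_tool:
  moves: [-0.001,0.0005,-0.004,0,0,0,0,0,-0.004,0,0,0,0,0,-0.004,0,0,0,0,0,-0.003,0,0,0,0,0,0,0,0,0]

```text
clock: 14.28
tool_pos: [0.5128, -0.1528, 0.0424]
ee_rot: [-1.926, 0.517, 1.927]
force: [-3.0, 1.6, 5.3]
opening: 0.044
```

```bash
python3 - <<'E'
from h import *
sn(st());c=cam('wrist'); I,D=env.snapshot('wrist');  cv2.imwrite('pics/w10.png',I[...,::-1]);np.savez('pics/w10.npz',I=I,D=D,f=c[0],cx=c[1],cy=c[2],R=c[3],t=c[4])
E
```

```text
14.28 p [ 0.5128 -0.1528  0.0424] psi -120.03 xdown [-0.001  0.    -1.   ] q [-0.45  0.36  1.79 -0.    1.    1.64] F [-3.   1.6  5.3] op 0.044
s,n 0.5203 0.1248
```

View pics/w10.png

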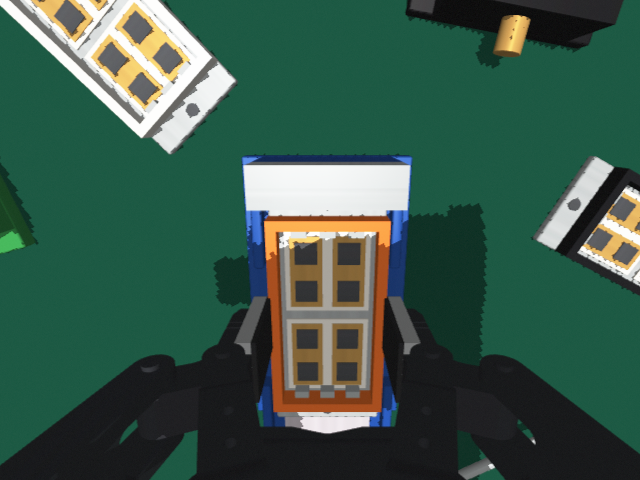

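```bash
python3 - <<'E'
from h import *
z=np.load('pics/w10.npz'); c=(float(z['f']),float(z['cx']),float(z['cy']),z['R'],z['t']);I=z['I']
for a,zz in [((327,217),.050),((327,210),.050),((327,210),.0435),((327,163),.05)]:
    p=ray(c,*a,zz)[:2]; print(a,e_h@p,n_h@p)
cv2.imwrite('pics/w10z.png',cv2.resize(I[150:250,230:430,::-1],None,fx=4,fy=4))
E
```

```text
(327, 217) 0.5628283324950482 0.12541741033429027
(327, 210) 0.5654345204519649 0.1254193202647684
(327, 210) 0.5640368896347664 0.1254166403382802
(327, 163) 0.582219994991818 0.1254316214072582
```

View pics/w10z.png

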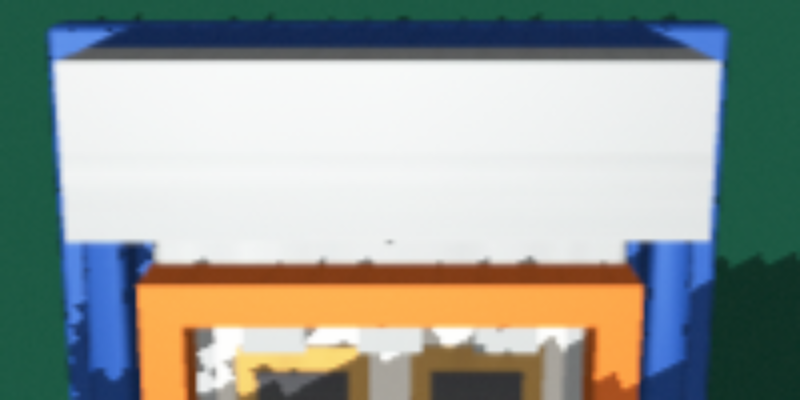

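Call:
drive_tool:
  moves: [0,0,-0.0015,0,0,0,0,0,-0.0015,0,0,0,0,0,0,0,0,0]

```text
clock: 14.7
tool_pos: [0.5137, -0.1533, 0.0423]
ee_rot: [-1.921, 0.516, 1.931]
force: [-7.5, 3.8, 10.5]
opening: 0.0439
```

```bash
python3 - <<'E'
from h import *
sn(st());c=cam('wrist'); I,D=env.snapshot('wrist'); np.savez('pics/w11.npz',I=I,D=D,f=c[0],cx=c[1],cy=c[2],R=c[3],t=c[4])
cv2.imwrite('pics/w11z.png',cv2.resize(I[150:250,230:430,::-1],None,fx=4,fy=4))
E
```

```text
14.7 p [ 0.5137 -0.1533  0.0423] psi -120.02 xdown [-0.004  0.002 -1.   ] q [-0.45  0.36  1.78  0.    1.    1.64] F [-7.5  3.8 10.5] op 0.0439
s,n 0.5213 0.1248
```

View pics/w11z.png

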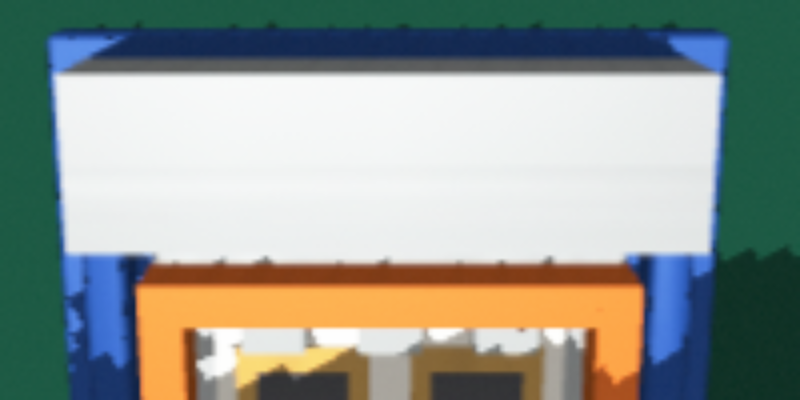

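Call:
drive_tool:
  moves: [0,0,0.0015,0,0,0,0,0,0,0,0,0]

```text
clock: 15.0
tool_pos: [0.5137, -0.1533, 0.0424]
ee_rot: [-1.925, 0.516, 1.928]
force: [-2.7, 1.3, 7.0]
opening: 0.0439
```

Call:
drive_tool:
  moves: [0,0,0,0,0,0,0,0,0,0,0,0,0,0,0,0,0,0]
  gripper: 0.0854

```text
clock: 15.38
tool_pos: [0.5142, -0.1537, 0.0417]
ee_rot: [-1.927, 0.517, 1.926]
force: [-0.8, 0.4, -0.4]
opening: 0.0854
```

```bash
python3 - <<'E'
from h import *
sn(st());c=cam('wrist'); I,D=env.snapshot('wrist'); np.savez('pics/w12.npz',I=I,D=D,f=c[0],cx=c[1],cy=c[2],R=c[3],t=c[4])
cv2.imwrite('pics/w12.png',I[...,::-1])
E
```

```text
15.38 p [ 0.5142 -0.1537  0.0417] psi -120.04 xdown [ 0. -0. -1.] q [-0.45  0.36  1.78  0.    1.    1.64] F [-0.8  0.4 -0.4] op 0.0854
s,n 0.5219 0.1247
```

View pics/w12.png

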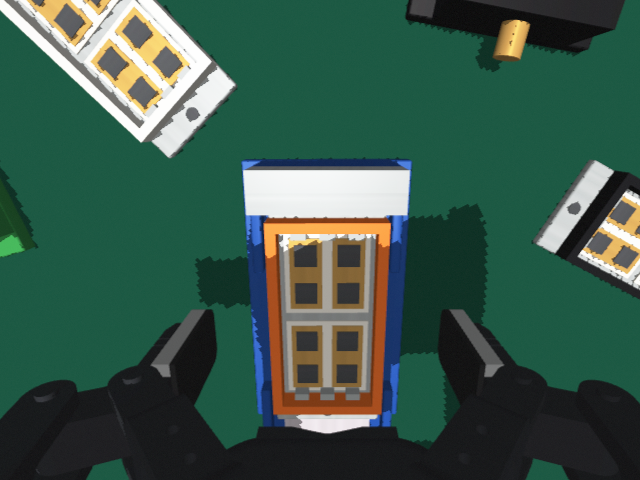

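Call:
drive_tool:
  moves: [0.01,0,0.015,0,0,0,0.012,0,0.015,0,0,0,0.008,0,0,0,0,0,0,0,0,0,0,0]

```text
clock: 15.92
tool_pos: [0.4881, -0.1387, 0.0114]
ee_rot: [-1.926, 0.517, 1.927]
force: [-0.2, -0.2, -1.0]
opening: 0.0855
```

Call:
drive_tool:
  moves: [0,0,0,0,0,0,0,0,0,0,0,0,0,0,0,0,0,0,0,0,0,0,0,0]
  gripper: 0
  squeeze: 100

```text
clock: 16.42
tool_pos: [0.4894, -0.1391, 0.013]
ee_rot: [-1.93, 0.517, 1.923]
force: [0.5, 0.8, 6.0]
opening: 0.056
```

```bash
python3 - <<'E'
from h import *
sn(st());c=cam('wrist'); I,D=env.snapshot('wrist'); np.savez('pics/w13.npz',I=I,D=D,f=c[0],cx=c[1],cy=c[2],R=c[3],t=c[4])
cv2.imwrite('pics/w13.png',I[...,::-1]); P=cloud(c,D)
hs=P[(abs(P[...,2]-.05)<.004)&(P[...,2]>0)]
for a in [(180,330),(240,330),(235,350),(415,350),(420,310),(235,305)]: print(a,P[a[1],a[0]])
E
```

```text
16.43 p [ 0.4894 -0.1391  0.013 ] psi -120.04 xdown [ 0.003 -0.001 -1.   ] q [-0.45  0.36  1.86  0.    0.91  1.65] F [0.5 0.8 6. ] op 0.056
s,n 0.4932 0.1249
(180, 330) [ 0.51037032 -0.07249572  0.00076181]
(240, 330) [ 0.51333795 -0.11964577  0.04660849]
(235, 350) [ 0.51123415 -0.11844837  0.05442993]
(415, 350) [ 0.48137558 -0.16594209  0.05117397]
(420, 310) [ 0.48212352 -0.17305538  0.03188202]
(235, 305) [ 0.51580308 -0.11385754  0.02685237]
```

View pics/w13.png

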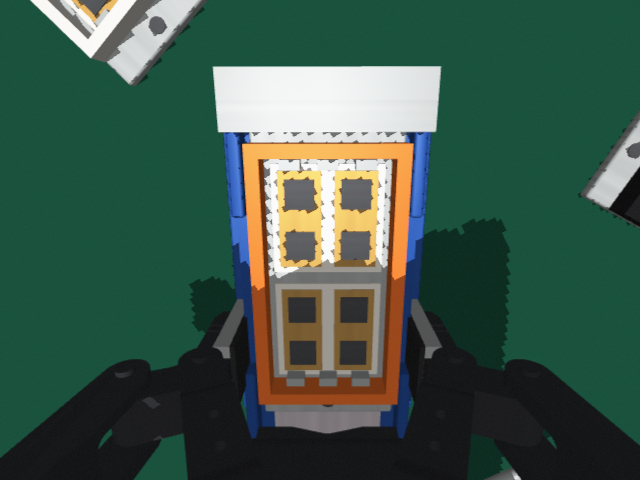

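Call:
drive_tool:
  moves: [-0.01,0,0,0,0,0,-0.03,0,0,0,0,0,-0.04,0,0,0,0,0,-0.02,0,0,0,0,0,0,0,0,0,0,0]

```text
clock: 17.1
tool_pos: [0.4881, -0.1386, 0.1126]
ee_rot: [-1.928, 0.517, 1.925]
force: [-0.4, 0.2, -7.9]
opening: 0.0558
```

```bash
python3 - <<'E'
from h import *
o=st(); c=cam('wrist'); I,D=env.snapshot('wrist');cv2.imwrite('pics/w14.png',I[...,::-1])
plan([.56,.06,.26],-14,rr=3,n=10)
E
```

```text
17.1 p [ 0.4881 -0.1386  0.1126] psi -120.03 xdown [ 0.001 -0.001 -1.   ] q [-0.45  0.2   1.82 -0.    1.12  1.65] F [-0.4  0.2 -7.9] op 0.0558
[-0.015, -0.021, 0.004, -0.185, 0.0, 0.0, -0.015, -0.021, -0.001, -0.185, 0.0, 0.0, -0.015, -0.021, -0.004, -0.185, 0.0, 0.0, -0.015, -0.019, -0.008, -0.185, 0.0, 0.0, -0.014, -0.018, -0.011, -0.185, 0.0, 0.0]
[-0.015, -0.016, -0.014, -0.185, 0.0, 0.0, -0.015, -0.012, -0.017, -0.185, 0.0, 0.0, -0.015, -0.009, -0.019, -0.185, 0.0, 0.0, -0.015, -0.005, -0.021, -0.185, 0.0, 0.0, -0.015, -0.002, -0.021, -0.185, 0.0, 0.0]
n 10 end [0.5601 0.06   0.26  ]
```

View pics/w14.png

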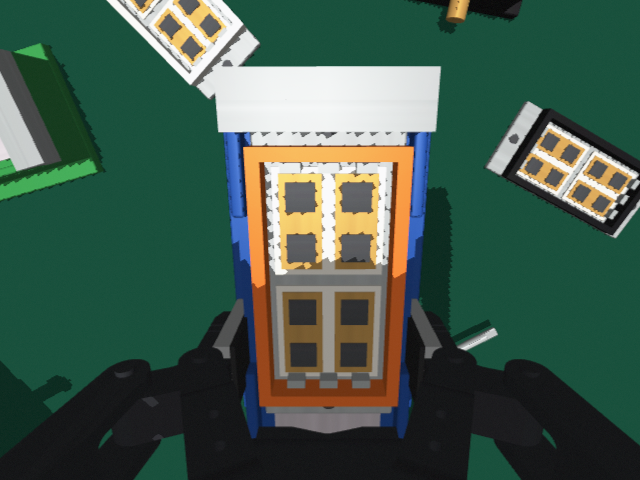

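Call:
drive_tool:
  moves: [-0.015,-0.015,0.003,-0.13,0,0,-0.015,-0.021,0.001,-0.18,0,0,-0.015,-0.021,-0.003,-0.18,0,0,-0.015,-0.02,-0.006,-0.18,0,0,-0.015,-0.019,-0.01,-0.18,0,0]

```text
clock: 17.77
tool_pos: [0.5191, -0.0432, 0.184]
ee_rot: [2.036, 0.344, -2.049]
force: [0.4, 0.3, -7.2]
opening: 0.0558
```

```bash
python3 - <<'E'
from h import *
o=st(); 
plan([.56,.06,.26],0,rr=3,n=7)
E
```

```text
17.77 p [ 0.5191 -0.0432  0.184 ] psi -71.0 xdown [-0.006  0.001 -1.   ] q [-0.25  0.14  1.72 -0.    1.29  0.99] F [ 0.4  0.3 -7.2] op 0.0558
[-0.011, -0.012, -0.01, -0.177, 0.0, 0.001, -0.011, -0.01, -0.013, -0.177, 0.0, 0.001, -0.011, -0.008, -0.013, -0.177, 0.0, 0.001, -0.011, -0.005, -0.015, -0.177, 0.0, 0.001, -0.01, -0.002, -0.016, -0.177, 0.0, 0.001]
[-0.011, 0.0, -0.016, -0.177, 0.0, 0.001, -0.011, 0.003, -0.015, -0.177, 0.0, 0.001]
n 7 end [0.5599 0.0596 0.2597]
```

Call:
drive_tool:
  moves: [-0.011,-0.012,-0.01,-0.177,0,0,-0.011,-0.01,-0.013,-0.177,0,0,-0.011,-0.008,-0.013,-0.177,0,0,-0.011,-0.005,-0.015,-0.177,0,0,-0.01,-0.002,-0.016,-0.177,0,0]

```text
clock: 18.4
tool_pos: [0.5492, 0.0296, 0.2376]
ee_rot: [1.461, 1.024, -1.471]
force: [0.7, 0.3, -7.4]
opening: 0.0558
```

Call:
drive_tool:
  moves: [-0.011,0,-0.016,-0.177,0,0,-0.011,0.003,-0.015,-0.15,0,0]

```text
clock: 18.65
tool_pos: [0.5606, 0.0587, 0.2594]
ee_rot: [1.226, 1.201, -1.235]
force: [-0.1, 0.4, -8.1]
opening: 0.0559
```

```bash
python3 - <<'E'
from h import *
o=st(); 
plan([.628,.2638,.26],92.64,rr=3)
E
```

```text
18.65 p [0.5606 0.0587 0.2594] psi -1.6 xdown [-0.007 -0.    -1.   ] q [-0.05  0.17  1.53 -0.    1.45 -0.02] F [-0.1  0.4 -8.1] op 0.0559
[0.0, 0.006, -0.021, -0.164, -0.001, 0.001, 0.0, 0.01, -0.019, -0.164, -0.001, 0.001, 0.0, 0.012, -0.018, -0.164, -0.001, 0.001, -0.001, 0.015, -0.015, -0.164, -0.001, 0.001, 0.0, 0.018, -0.013, -0.164, -0.001, 0.001]
[0.0, 0.019, -0.009, -0.164, -0.001, 0.001, 0.0, 0.021, -0.007, -0.164, -0.001, 0.001, 0.0, 0.021, -0.003, -0.164, -0.001, 0.001, 0.0, 0.022, 0.001, -0.164, -0.001, 0.001, 0.0, 0.021, 0.004, -0.164, -0.001, 0.001]
n 10 end [0.6278 0.2641 0.2599]
```

Call:
drive_tool:
  moves: [0,0.006,-0.021,-0.164,0,0,0,0.01,-0.019,-0.164,0,0,0,0.012,-0.018,-0.164,0,0,0,0.015,-0.015,-0.164,0,0,0,0.018,-0.013,-0.164,0,0]

```text
clock: 19.27
tool_pos: [0.595, 0.1613, 0.2587]
ee_rot: [0.606, 1.489, -0.612]
force: [0.7, 0.2, -6.5]
opening: 0.0557
```

Call:
drive_tool:
  moves: [0,0.019,-0.009,-0.164,0,0,0,0.021,-0.007,-0.164,0,0,0,0.021,-0.003,-0.164,0,0,0,0.022,0.001,-0.164,0,0,0,0.015,0.003,-0.12,0,0]

```text
clock: 19.9
tool_pos: [0.6275, 0.258, 0.2582]
ee_rot: [0.001, 1.577, -0.004]
force: [0.3, 0.1, -6.8]
opening: 0.0561
```

Call:
drive_tool:
  moves: [0,0.006,0.001,-0.044,0,0,0,0,0,0,0,0,0,0,0,0,0,0]

```text
clock: 20.27
tool_pos: [0.6295, 0.2627, 0.2619]
ee_rot: [-0.028, 1.572, 0.027]
force: [0.6, -0.4, -7.1]
opening: 0.0563
```

```bash
python3 - <<'E'
from h import *
o=st(); c=cam('wrist'); I,D=env.snapshot('wrist');cv2.imwrite('pics/w15.png',I[...,::-1]);np.savez('pics/w15.npz',I=I,D=D,f=c[0],cx=c[1],cy=c[2],R=c[3],t=c[4])
plan([.628,.2638,.20],92.64)
E
```

```text
20.27 p [0.6295 0.2627 0.2619] psi 91.99 xdown [-0.001 -0.001 -1.   ] q [ 0.27  0.41  1.21 -0.    1.52 -1.34] F [ 0.6 -0.4 -7.1] op 0.0563
[0.0312, 0.0006, -0.0008, -0.006, 0.0, 0.0, 0.0312, 0.0006, -0.0007, -0.006, 0.0, 0.0]
n 2 end [0.628  0.2638 0.2   ]
```

View pics/w15.png

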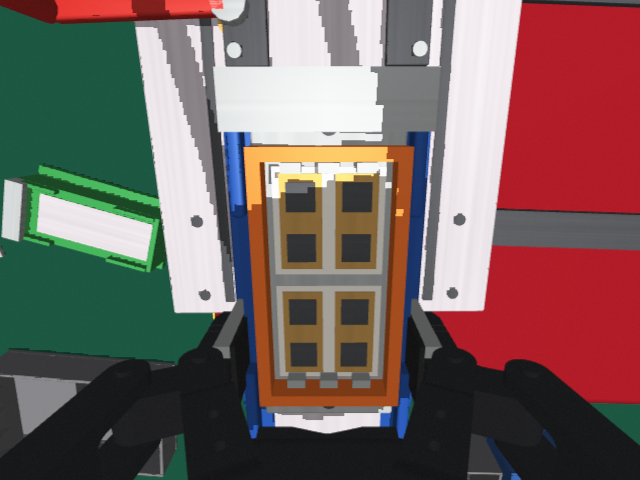

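```bash
python3 - <<'E'
from h import *
z=np.load('pics/w15.npz'); c=(float(z['f']),float(z['cx']),float(z['cy']),z['R'],z['t']);P=cloud(c,z['D'])
o=np.array([.5314,.2593])
a=np.radians(182.6); ex=np.array([np.cos(a),np.sin(a)]); ey=np.array([-ex[1],ex[0]])
def S(p): return np.round([(p[:2]-o)@ex*1e3,(p[:2]-o)@ey*1e3],1)
for q in [(235,50),(420,48)]: print('bolt',P[q[1],q[0]],S(ray(c,*q,.1675)))
for q in [(197,221),(459,219),(205,294),(452,293)]: print('hole',S(ray(c,*q,.15)))
for q in [(174,311),(485,311),(137,30),(519,10)]: print('edge',S(ray(c,*q,.15)))
print('lip z',P[100,300]); zl=P[100,300,2]
for q in [(213,67),(440,67),(218,132),(438,132)]: print('lip',S(ray(c,*q,zl)))
print('tcp',S(np.array([.6295,.2627])), 'exp tip')
E
```

```text
bolt [0.51613018 0.20795871 0.17083662] [18.2 51.3]
bolt [0.51145827 0.31113337 0.17019714] [ 18.  -53.3]
hole [-85.1  90. ]
hole [-85.6 -90.4]
hole [-140.    90.2]
hole [-141.   -90.3]
edge [-153.5  114.6]
edge [-155.8 -115.9]
edge [ 32.8 113. ]
edge [  40.8 -114.4]
lip z [0.54868576 0.25340019 0.29787085]
lip [-8.7 29. ]
lip [ -9.4 -29.8]
lip [-24.9  29.2]
lip [-25.6 -30.5]
tcp [-98.2   1.1] exp tip
```

Call:
drive_tool:
  moves: [0.035,0,0,-0.008,0,0,0.035,0,0,0,0,0,0.02,0,0,0,0,0,0.005,0,0,0,0,0,0,0,0,0,0,0]

```text
clock: 20.95
tool_pos: [0.6305, 0.2635, 0.1688]
ee_rot: [-0.034, 1.569, 0.035]
force: [0.3, -0.3, -5.9]
opening: 0.0562
```

```bash
cat >> h.py <<'E'
oS=np.array([.5314,.2593]); aS=np.radians(182.45); exS=np.array([np.cos(aS),np.sin(aS)]); eyS=np.array([-exS[1],exS[0]])
def S(p): return np.round([(p[:2]-oS)@exS*1e3,(p[:2]-oS)@eyS*1e3],1)
E
python3 - <<'E'
from h import *
o=st(); print(S(o['tool_pos']))
E
```

```text
20.95 p [0.6305 0.2635 0.1688] psi 92.52 xdown [ 0.002  0.    -1.   ] q [ 0.27  0.48  1.31 -0.    1.35 -1.35] F [ 0.3 -0.3 -5.9] op 0.0562
[-99.2   0. ]
```

Call:
drive_tool:
  moves: [0.003,0,0,0,0,0,0.002,0,0,0,0,0,0.001,0,0,0,0,0,0,0,0,0,0,0]

```text
clock: 21.45
tool_pos: [0.6304, 0.2636, 0.1631]
ee_rot: [-0.034, 1.569, 0.035]
force: [0.3, -0.3, -2.5]
opening: 0.0561
```

```bash
python3 - <<'E'
from h import *
o=st(); print(S(o['tool_pos']));c=cam('wrist'); I,D=env.snapshot('wrist');cv2.imwrite('pics/w16.png',I[...,::-1]);np.savez('pics/w16.npz',I=I,D=D,f=c[0],cx=c[1],cy=c[2],R=c[3],t=c[4])
E
```

```text
21.45 p [0.6304 0.2636 0.1631] psi 92.54 xdown [ 0.002  0.    -1.   ] q [ 0.27  0.49  1.32 -0.    1.34 -1.35] F [ 0.3 -0.3 -2.5] op 0.0561
[-99.1  -0.1]
```

View pics/w16.png

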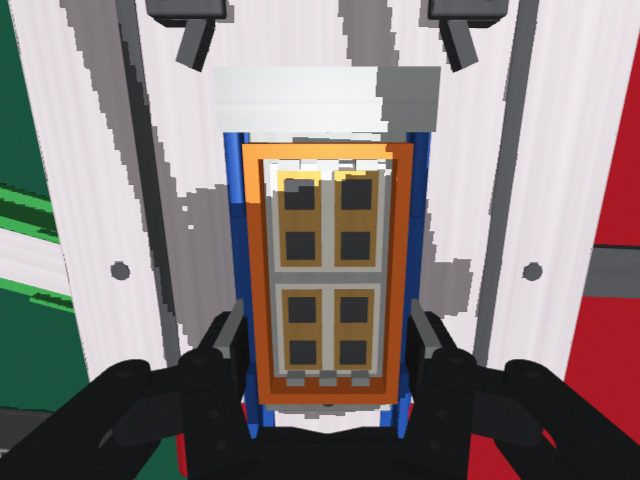

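Call:
drive_tool:
  moves: [0,0,-0.006,0,0,0,0,0,-0.008,0,0,0,0,0,-0.008,0,0,0,0,0,-0.006,0,0,0,0,0,0,0,0,0]

```text
clock: 22.12
tool_pos: [0.6016, 0.2624, 0.1631]
ee_rot: [-0.035, 1.57, 0.035]
force: [1.2, -0.4, 6.3]
opening: 0.0559
```

```bash
python3 - <<'E'
from h import *
o=st(); print(S(o['tool_pos']))
E
```

```text
22.12 p [0.6016 0.2624 0.1631] psi 92.55 xdown [ 0.001  0.    -1.   ] q [ 0.28  0.43  1.39  0.    1.32 -1.34] F [ 1.2 -0.4  6.3] op 0.0559
[-70.3  -0.1]
```

Call:
drive_tool:
  moves: [-0.0005,0,-0.008,0,0,0,0,0,-0.01,0,0,0,0,0,-0.01,0,0,0,0,0,-0.01,0,0,0,0,0,-0.006,0,0,0]

```text
clock: 22.75
tool_pos: [0.5586, 0.2604, 0.163]
ee_rot: [-0.034, 1.568, 0.035]
force: [5.7, 0.1, 2.6]
opening: 0.056
```

```bash
python3 - <<'E'
from h import *
o=st(); print(S(o['tool_pos']))
E
```

```text
22.75 p [0.5586 0.2604 0.163 ] psi 92.53 xdown [ 0.003  0.001 -1.   ] q [ 0.3   0.35  1.51 -0.    1.28 -1.32] F [5.7 0.1 2.6] op 0.056
[-27.2   0.1]
```

Call:
drive_tool:
  moves: [0,0,-0.003,0,0,0,0,0,-0.003,0,0,0,0,0,-0.002,0,0,0,0,0,0,0,0,0]

```text
clock: 23.25
tool_pos: [0.5507, 0.26, 0.163]
ee_rot: [-0.034, 1.568, 0.035]
force: [4.2, 0.7, 3.0]
opening: 0.0562
```

```bash
python3 - <<'E'
from h import *
o=st(); print(S(o['tool_pos']));c=cam('wrist'); I,D=env.snapshot('wrist');cv2.imwrite('pics/w17.png',I[...,::-1]);np.savez('pics/w17.npz',I=I,D=D,f=c[0],cx=c[1],cy=c[2],R=c[3],t=c[4])
E
```

```text
23.25 p [0.5507 0.26   0.163 ] psi 92.54 xdown [ 0.002  0.    -1.   ] q [ 0.3   0.34  1.52 -0.    1.28 -1.32] F [4.2 0.7 3. ] op 0.0562
[-19.4   0.1]
```

View pics/w17.png

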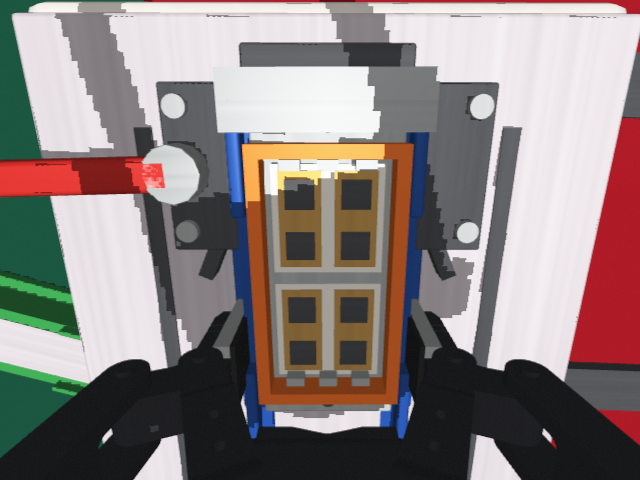

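Call:
drive_tool:
  moves: [0,0,-0.0015,0,0,0,0,0,-0.0015,0,0,0,0,0,0,0,0,0]

```text
clock: 23.68
tool_pos: [0.5503, 0.2599, 0.1635]
ee_rot: [-0.033, 1.562, 0.035]
force: [11.0, 0.6, 1.3]
opening: 0.0556
```

```bash
python3 - <<'E'
from h import *
o=st(); print(S(o['tool_pos']))
E
```

```text
23.68 p [0.5503 0.2599 0.1635] psi 92.47 xdown [ 0.008  0.001 -1.   ] q [ 0.3   0.33  1.53 -0.    1.27 -1.31] F [11.   0.6  1.3] op 0.0556
[-18.9   0.2]
```

Call:
drive_tool:
  moves: [0,0,-0.002,0,0,0,0,0,0,0,0,0]

```text
clock: 23.92
tool_pos: [0.5503, 0.2598, 0.1641]
ee_rot: [-0.032, 1.558, 0.035]
force: [15.0, 0.8, -0.6]
opening: 0.056
```

```bash
python3 - <<'E'
from h import *
o=st(); print(S(o['tool_pos']));c=cam('wrist'); I,D=env.snapshot('wrist');cv2.imwrite('pics/w18.png',cv2.resize(I[:260,130:530,::-1],None,fx=2,fy=2))
E
```

```text
23.93 p [0.5503 0.2598 0.1641] psi 92.44 xdown [ 0.013  0.002 -1.   ] q [ 0.3   0.33  1.53 -0.    1.27 -1.31] F [15.   0.8 -0.6] op 0.056
[-18.9   0.3]
```

View pics/w18.png

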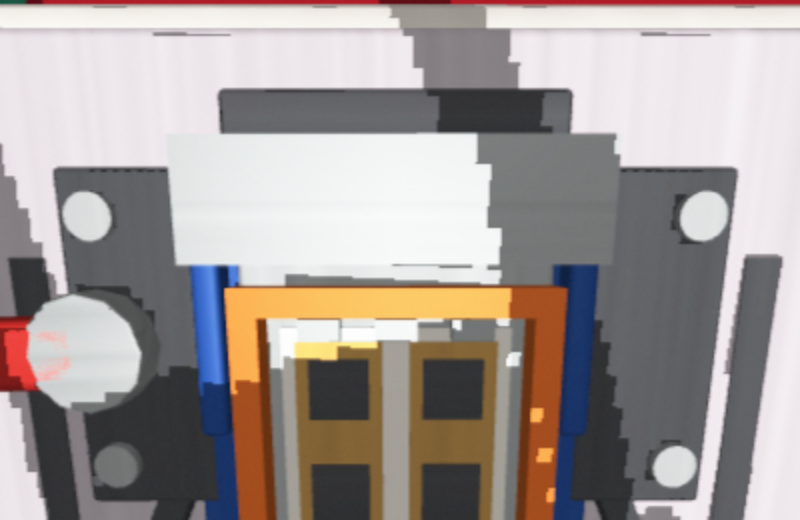

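Call:
drive_tool:
  moves: [0,0,0.003,0,0,0,0,0,0,0,0,0]

```text
clock: 24.22
tool_pos: [0.5504, 0.2599, 0.1631]
ee_rot: [-0.033, 1.565, 0.034]
force: [8.4, -0.4, 2.1]
opening: 0.056
```

Call:
drive_tool:
  moves: [0,0,0,0,0,0,0,0,0,0,0,0,0,0,0,0,0,0,-0.04,0,0,0,0,0,-0.06,0,0,0,0,0]
  gripper: 0.0854

```text
clock: 24.85
tool_pos: [0.5454, 0.2593, 0.2599]
ee_rot: [-0.036, 1.579, 0.033]
force: [0.3, 0.4, -0.1]
opening: 0.0852
```

Call:
drive_tool:
  moves: [-0.03,0,0,0,0,0,0,0,0,0,0,0]

```text
clock: 25.1
tool_pos: [0.5492, 0.2605, 0.296]
ee_rot: [-0.033, 1.564, 0.036]
force: [0.6, 0.6, -0.5]
opening: 0.0854
```

```bash
python3 - <<'E'
from h import *
o=st(); c=cam('wrist'); I,D=env.snapshot('wrist');cv2.imwrite('pics/w19.png',I[...,::-1]);np.savez('pics/w19.npz',I=I,D=D,f=c[0],cx=c[1],cy=c[2],R=c[3],t=c[4])
P=cloud(c,D); hsv=cv2.cvtColor(I,cv2.COLOR_RGB2HSV)
r=(P[...,2]>.205)&(P[...,2]<.23)&((hsv[...,0]<8)|(hsv[...,0]>172))&(hsv[...,1]>120)
if r.sum(): print('post',r.sum(),np.median(P[r],0))
E
```

```text
25.1 p [0.5492 0.2605 0.296 ] psi 92.55 xdown [ 0.006  0.002 -1.   ] q [ 0.3   0.23  1.38  0.    1.52 -1.31] F [ 0.6  0.6 -0.5] op 0.0854
post 704 [0.50006713 0.11425554 0.21621074]
```

View pics/w19.png

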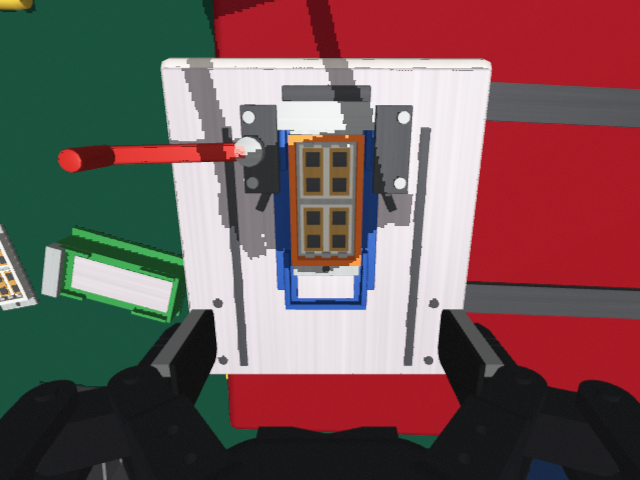

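```bash
python3 - <<'E'
from h import *
plan([.5005,.112,.26],3.4,rr=3)
E
```

```text
[0.004, -0.016, -0.006, 0.173, 0.0, 0.0, 0.003, -0.017, -0.003, 0.173, 0.0, 0.0, 0.004, -0.018, 0.0, 0.173, 0.0, 0.0, 0.004, -0.017, 0.003, 0.173, 0.0, 0.0, 0.003, -0.016, 0.005, 0.173, 0.0, 0.0]
[0.004, -0.015, 0.009, 0.173, 0.0, 0.0, 0.004, -0.014, 0.011, 0.173, 0.0, 0.0, 0.003, -0.011, 0.013, 0.173, 0.0, 0.0, 0.004, -0.009, 0.014, 0.173, 0.0, 0.0]
n 9 end [0.5004 0.1123 0.26  ]
```

Call:
drive_tool:
  moves: [0.004,-0.016,-0.006,0.173,0,0,0.003,-0.017,-0.003,0.173,0,0,0.004,-0.018,0,0.173,0,0,0.004,-0.017,0.003,0.173,0,0,0.003,-0.016,0.005,0.173,0,0]

```text
clock: 25.78
tool_pos: [0.5193, 0.1769, 0.2709]
ee_rot: [0.644, 1.478, -0.649]
force: [-0.0, 0.1, -0.3]
opening: 0.0856
```

Call:
drive_tool:
  moves: [0.004,-0.015,0.009,0.173,0,0,0.004,-0.014,0.011,0.173,0,0,0.003,-0.011,0.013,0.173,0,0,0.004,-0.009,0.014,0.173,0,0,0,0,0,0,0,0]

```text
clock: 26.4
tool_pos: [0.4982, 0.1114, 0.2564]
ee_rot: [1.163, 1.241, -1.17]
force: [-0.6, 0.4, 0.6]
opening: 0.0852
```

```bash
python3 - <<'E'
from h import *
st(); plan([.5005,.112,.203],3.4,n=2)
E
```

```text
26.4 p [0.4982 0.1114 0.2564] psi 3.35 xdown [-0.006 -0.    -1.   ] q [ 0.05  0.05  1.66  0.    1.43 -0.01] F [-0.6  0.4  0.6] op 0.0852
[0.0267, 0.0013, -0.0002, 0.0, 0.0, 0.003, 0.0267, 0.0013, -0.0003, 0.0, 0.0, 0.003]
n 2 end [0.5005 0.112  0.203 ]
```

Call:
drive_tool:
  moves: [0.027,0.001,0,0,0,0,0.027,0.001,0,0,0,0,0,0,0,0,0,0]

```text
clock: 26.78
tool_pos: [0.4996, 0.1126, 0.2018]
ee_rot: [1.161, 1.243, -1.17]
force: [0.2, 0.0, -0.8]
opening: 0.0853
```

Call:
drive_tool:
  moves: [0,0,0,0,0,0,0,0,0,0,0,0,0,0,0,0,0,0,0,0,0,0,0,0]
  gripper: 0
  squeeze: 40

```text
clock: 27.28
tool_pos: [0.5025, 0.1121, 0.2059]
ee_rot: [1.167, 1.235, -1.166]
force: [0.1, -0.9, 5.3]
opening: 0.0127
```

```bash
python3 - <<'E'
from h import *
o=st()
pv=np.array([.494,.2063]); p=o['tool_pos'][:2]; v=p-pv; a0=np.arctan2(v[1],v[0]); r=np.linalg.norm(v); a1=np.radians(2.45)
print(np.degrees(a0),r)
n=15; psi=np.radians(psi_of(o)[0]); rows=[]; q=p.copy(); r1=.095
for i in range(n):
    a=a0+(a1-a0)*(i+1)/n; t=pv+(r+(r1-r)*(i+1)/n)*np.array([np.cos(a),np.sin(a)]); d=t-q
    rows+= [0,float(round(d@[np.cos(psi),np.sin(psi)],4)),float(round(d@[np.sin(psi),-np.cos(psi)],4)),float(round(-(a1-a0)/n,3)),0,0]
    psi+=(a1-a0)/n; q=t
for k in range(0,90,30): print(rows[k:k+30])
print(q)
E
```

```text
27.27 p [0.5025 0.1121 0.2059] psi 3.33 xdown [ 0.001 -0.    -1.   ] q [ 0.05  0.1   1.72 -0.    1.32 -0.01] F [ 0.1 -0.9  5.3] op 0.0127
-84.86340249995564 0.09455884840419632
[0, 0.0096, -0.0008, -0.102, 0, 0, 0, 0.0096, -0.0008, -0.102, 0, 0, 0, 0.0096, -0.0008, -0.102, 0, 0, 0, 0.0096, -0.0008, -0.102, 0, 0, 0, 0.0096, -0.0008, -0.102, 0, 0]
[0, 0.0096, -0.0008, -0.102, 0, 0, 0, 0.0096, -0.0008, -0.102, 0, 0, 0, 0.0096, -0.0008, -0.102, 0, 0, 0, 0.0096, -0.0008, -0.102, 0, 0, 0, 0.0096, -0.0008, -0.102, 0, 0]
[0, 0.0096, -0.0008, -0.102, 0, 0, 0, 0.0096, -0.0008, -0.102, 0, 0, 0, 0.0096, -0.0008, -0.102, 0, 0, 0, 0.0096, -0.0008, -0.102, 0, 0, 0, 0.0096, -0.0008, -0.102, 0, 0]
[0.58891316 0.21036102]
```

Call:
drive_tool:
  moves: [0,0.0096,-0.0008,-0.102,0,0,0,0.0096,-0.0008,-0.102,0,0,0,0.0096,-0.0008,-0.102,0,0,0,0.0096,-0.0008,-0.102,0,0,0,0.0096,-0.0008,-0.102,0,0]

```text
clock: 27.9
tool_pos: [0.5473, 0.1283, 0.2061]
ee_rot: [0.779, 1.427, -0.779]
force: [-1.0, -0.3, 2.8]
opening: 0.0114
```

Call:
drive_tool:
  moves: [0,0.0096,-0.0008,-0.102,0,0,0,0.0096,-0.0008,-0.102,0,0,0,0.0096,-0.0008,-0.102,0,0,0,0.0096,-0.0008,-0.102,0,0,0,0.0096,-0.0008,-0.102,0,0]

```text
clock: 28.52
tool_pos: [0.5782, 0.1642, 0.2061]
ee_rot: [0.383, 1.537, -0.384]
force: [-2.8, -0.4, 3.3]
opening: 0.0115
```

```bash
python3 - <<'E'
from h import *
o=st(); pv=np.array([.494,.2063]); v=o['tool_pos'][:2]-pv; print(np.degrees(np.arctan2(v[1],v[0])),np.linalg.norm(v))
E
```

```text
28.52 p [0.5782 0.1642 0.2061] psi 61.95 xdown [-0.001 -0.    -1.   ] q [ 0.13  0.28  1.5  -0.    1.36 -0.95] F [-2.8 -0.4  3.3] op 0.0115
-26.54619792728627 0.09416303476588588
```

Call:
drive_tool:
  moves: [0,0.0096,-0.0006,-0.102,0,0,0,0.0096,-0.0006,-0.102,0,0,0,0.0096,-0.0006,-0.102,0,0,0,0.0096,-0.0006,-0.102,0,0,0,0.0096,-0.0006,-0.102,0,0]

```text
clock: 29.15
tool_pos: [0.5878, 0.2097, 0.206]
ee_rot: [-0.018, 1.574, 0.014]
force: [-5.9, -9.7, 5.8]
opening: 0.0116
```

```bash
python3 - <<'E'
from h import *
o=st(); pv=np.array([.494,.2063]); v=o['tool_pos'][:2]-pv; print(np.degrees(np.arctan2(v[1],v[0])),np.linalg.norm(v))
E
```

```text
29.15 p [0.5878 0.2097 0.206 ] psi 91.17 xdown [-0.003 -0.003 -1.   ] q [ 0.21  0.33  1.44 -0.    1.38 -1.39] F [-5.9 -9.7  5.8] op 0.0116
2.078626720901228 0.09387328648999059
```

Call:
drive_tool:
  moves: [0,0.002,0,-0.01,0,0,0,0.001,0,0,0,0,0,0,0,0,0,0]

```text
clock: 29.52
tool_pos: [0.5877, 0.2097, 0.206]
ee_rot: [-0.027, 1.574, 0.014]
force: [-5.4, -8.9, 6.3]
opening: 0.0115
```

```bash
python3 - <<'E'
from h import *
o=st(); pv=np.array([.494,.2063]); v=o['tool_pos'][:2]-pv; print(np.degrees(np.arctan2(v[1],v[0])),np.linalg.norm(v))
c=cam('wrist'); I,D=env.snapshot('wrist');cv2.imwrite('pics/w20.png',I[...,::-1])
E
```

```text
29.52 p [0.5877 0.2097 0.206 ] psi 91.5 xdown [-0.004 -0.008 -1.   ] q [ 0.21  0.33  1.44 -0.01  1.38 -1.39] F [-5.4 -8.9  6.3] op 0.0115
2.0676605475029914 0.09380774413541781
```

View pics/w20.png

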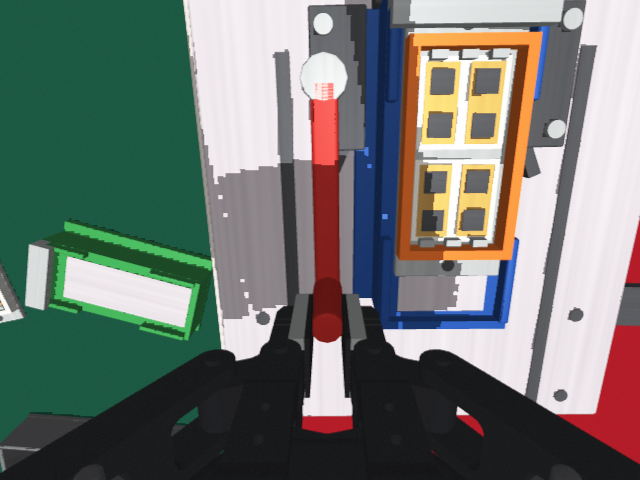

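Call:
drive_tool:
  moves: [0,0.002,0,0,0,0,0,0.002,0,0,0,0,0,0,0,0,0,0]

```text
clock: 29.95
tool_pos: [0.5878, 0.21, 0.206]
ee_rot: [-0.031, 1.575, 0.008]
force: [-6.1, -18.0, 7.8]
opening: 0.0113
```

Call:
drive_tool:
  moves: [0,-0.006,0,0,0,0,0,0,0,0,0,0]

```text
clock: 30.2
tool_pos: [0.5877, 0.2095, 0.206]
ee_rot: [-0.023, 1.574, 0.018]
force: [-5.1, -4.6, 4.7]
opening: 0.0116
```

Call:
drive_tool:
  moves: [0,0,0,0,0,0,0,0,0,0,0,0]
  gripper: 0.03

```text
clock: 30.45
tool_pos: [0.5892, 0.2118, 0.2053]
ee_rot: [-0.021, 1.57, 0.022]
force: [0.3, 0.6, -0.0]
opening: 0.03
```

Call:
drive_tool:
  moves: [-0.03,0,0,0,0,0,-0.05,0,0,0,0,0,-0.05,0,0,0,0,0,0,0,0.04,0,0,0,0,0,0,0,0,0]

```text
clock: 31.08
tool_pos: [0.6307, 0.2127, 0.3347]
ee_rot: [-0.021, 1.57, 0.021]
force: [0.4, -1.1, 0.3]
opening: 0.0302
```

```bash
python3 - <<'E'
from h import *
o=st(); c=cam('wrist'); I,D=env.snapshot('wrist');cv2.imwrite('pics/w21.png',I[...,::-1]);np.savez('pics/w21.npz',I=I,D=D,f=c[0],cx=c[1],cy=c[2],R=c[3],t=c[4])
P=cloud(c,D); hsv=cv2.cvtColor(I,cv2.COLOR_RGB2HSV)
red=((hsv[...,0]<8)|(hsv[...,0]>172))&(hsv[...,1]>120)
r=red&(P[...,2]>.205)&(P[...,2]<.23)
if r.sum(): m=np.median(P[r],0); v=m[:2]-[.494,.2063]; print('post',r.sum(),m,S(m),np.degrees(np.arctan2(v[1],v[0])))
E
```

```text
31.07 p [0.6307 0.2127 0.3347] psi 91.53 xdown [ 0.001  0.    -1.   ] q [ 0.2   0.35  1.16 -0.    1.64 -1.4 ] F [ 0.4 -1.1  0.3] op 0.0302
post 325 [0.58823118 0.21009505 0.21684062] [-54.7  51.6] 2.3062709795124885
```

View pics/w21.png

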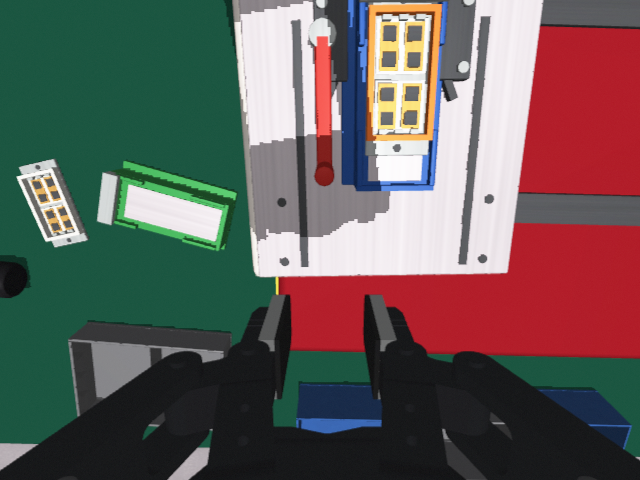

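Call:
drive_tool:
  moves: [0,0.02,0.04,0,0,0,0,0.02,0.02,0,0,0,0,0,0,0,0,0,0,0,0,0,0,0]

```text
clock: 31.62
tool_pos: [0.6869, 0.2541, 0.3347]
ee_rot: [-0.022, 1.572, 0.021]
force: [0.2, -0.9, -0.4]
opening: 0.0299
```

```bash
python3 - <<'E'
from h import *
o=st(); c=cam('wrist'); I,D=env.snapshot('wrist');cv2.imwrite('pics/w22.png',I[...,::-1])
P=cloud(c,D)
cv2.imwrite('pics/w22z.png',cv2.resize(I[0:200,250:450,::-1],None,fx=3,fy=3))
v,u=np.mgrid[:480,:640]
a=P[...,:2]-oS; X=a@exS*1e3; Y=a@eyS*1e3; Z=(P[...,2]-.15)*1e3
m=(abs(Y)<28)&(Z>45)&(Z<55)&(X>55)&(X<80); print('stop x range',np.percentile(X[m],[1,50,99]) if m.sum() else 0,m.sum())
m=(abs(Y)<33)&(Z>38)&(Z<46)&(X<-50)&(X>-90); print('tail wall',np.percentile(X[m],[1,50,99]) if m.sum() else 0, m.sum(), np.percentile(Y[m],[1,99]) if m.sum() else 0)
m=(abs(Y)<25)&(Z>46)&(Z<54)&(X<53)&(X>-60); print('frame',np.percentile(X[m],[1,99]),np.percentile(Y[m],[1,99]),np.median(Z[m]))
m=(abs(Y)<20)&(Z>39)&(Z<44)&(X<-20)&(X>-60); print('rear ear',np.percentile(X[m],[1,99]) if m.sum() else 0)
I,D=env.snapshot('scene'); cv2.imwrite('pics/s22.png',I[...,::-1])
I,D=env.snapshot('top'); cv2.imwrite('pics/t22.png',I[...,::-1])
E
```

```text
31.62 p [0.6869 0.2541 0.3347] psi 91.58 xdown [-0.002 -0.001 -1.   ] q [ 0.24  0.51  0.94 -0.    1.7  -1.36] F [ 0.2 -0.9 -0.4] op 0.0299
stop x range 0 0
tail wall [-70.06118816 -64.91671622 -50.20188214] 1094 [-29.7629053   27.77510129]
frame [-33.47236135  -4.2026634 ] [-24.33830073  21.43683121] 50.71517562655795
rear ear [-49.89780562 -20.34903941]
```

View pics/w22z.png

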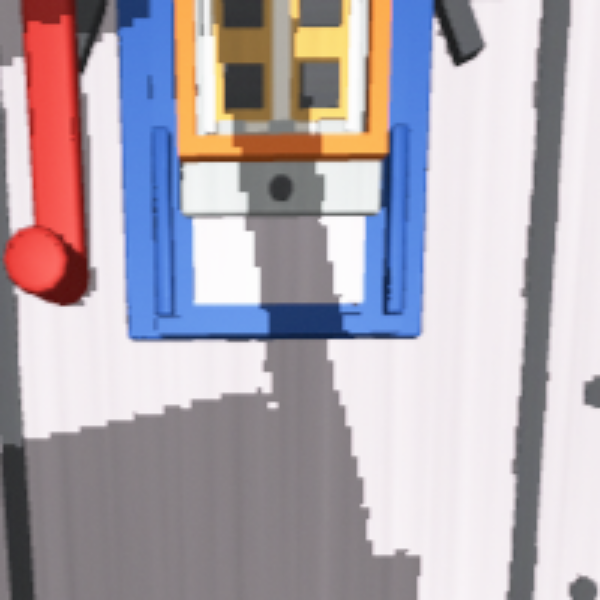

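View pics/s22.png

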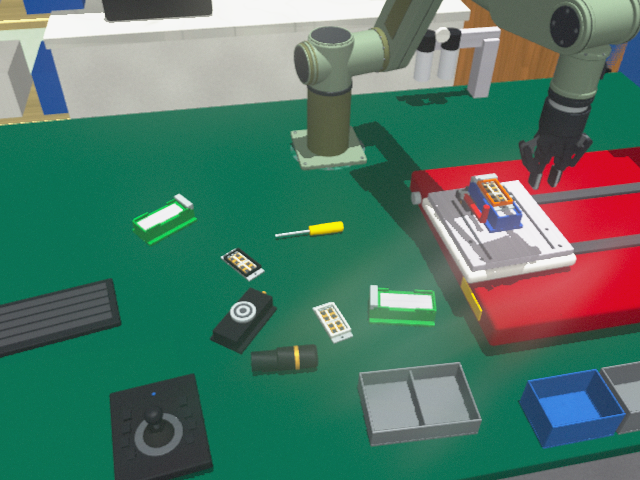

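View pics/t22.png

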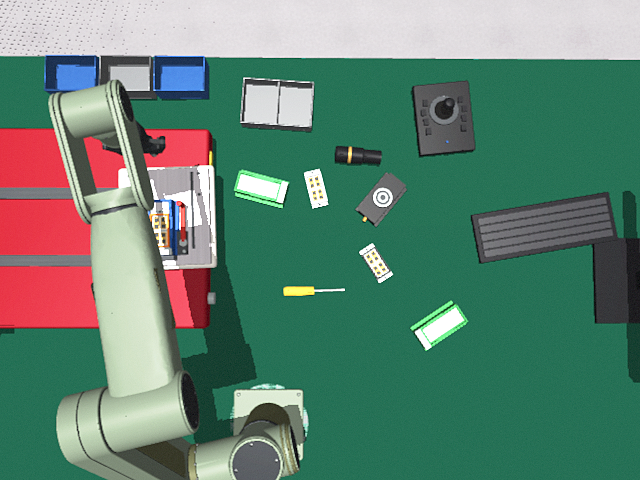

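```bash
python3 - <<'E'
from h import *
c=cam('wrist')
for q,z in [((344,71.3),.191),((344,111.5),.191),((344,53),.2),((336,62.5),.191)]: print(q,S(ray(c,*q,z)))
I,D=env.snapshot('wrist')
g=I[:,344].astype(int); print([(v,*g[v]) for v in range(44,118,1)][::2])
E
```

```text
(344, 71.3) [-44.9  -2.1]
(344, 111.5) [-71.3  -2. ]
(344, 53) [-34.8  -1.7]
(336, 62.5) [-39.2   3.4]
[(44, np.int64(167), np.int64(89), np.int64(52)), (46, np.int64(172), np.int64(86), np.int64(38)), (48, np.int64(172), np.int64(86), np.int64(39)), (50, np.int64(143), np.int64(69), np.int64(30)), (52, np.int64(103), np.int64(49), np.int64(19)), (54, np.int64(119), np.int64(122), np.int64(121)), (56, np.int64(118), np.int64(121), np.int64(120)), (58, np.int64(54), np.int64(56), np.int64(57)), (60, np.int64(51), np.int64(53), np.int64(55)), (62, np.int64(52), np.int64(52), np.int64(54)), (64, np.int64(53), np.int64(53), np.int64(56)), (66, np.int64(107), np.int64(108), np.int64(109)), (68, np.int64(120), np.int64(121), np.int64(121)), (70, np.int64(83), np.int64(85), np.int64(85)), (72, np.int64(140), np.int64(133), np.int64(138)), (74, np.int64(141), np.int64(134), np.int64(139)), (76, np.int64(141), np.int64(135), np.int64(138)), (78, np.int64(140), np.int64(134), np.int64(138)), (80, np.int64(142), np.int64(135), np.int64(140)), (82, np.int64(140), np.int64(134), np.int64(139)), (
[... 159 characters left out ...]
.int64(140), np.int64(134), np.int64(139)), (92, np.int64(141), np.int64(134), np.int64(139)), (94, np.int64(141), np.int64(134), np.int64(138)), (96, np.int64(140), np.int64(133), np.int64(138)), (98, np.int64(140), np.int64(132), np.int64(139)), (100, np.int64(76), np.int64(87), np.int64(118)), (102, np.int64(31), np.int64(58), np.int64(108)), (104, np.int64(32), np.int64(58), np.int64(107)), (106, np.int64(28), np.int64(55), np.int64(106)), (108, np.int64(31), np.int64(57), np.int64(107)), (110, np.int64(22), np.int64(43), np.int64(81)), (112, np.int64(96), np.int64(95), np.int64(107)), (114, np.int64(131), np.int64(125), np.int64(129)), (116, np.int64(132), np.int64(126), np.int64(129))]
```

```bash
python3 -c "
from h import *
st(); print(env.sign_off())"
```

```text
31.82 p [0.6874 0.2538 0.336 ] psi 91.53 xdown [ 0.001  0.    -1.   ] q [ 0.24  0.5   0.94 -0.    1.7  -1.36] F [0.5 0.1 0.4] op 0.03
the job is handed in; nothing more can be done
None
```

The job is done and handed in at about 32 s. I opened the cam lever, loaded the orange module into the blue holder on the bench, and slid it under the lip to the stop. Then I carried the holder to the apron, slid its foot home under the claws and swung the lever over to lock it.

What the last checks showed:
- **Module:** it lies flat in the bed. Its rear ear is about 26 mm from the holder's tail end, where fully home would give 26 mm.
- **Holder:** its tail end is at x = −70 mm on the stage, which is fully home. While pushing, it stopped moving as the force rose to 15 N.
- **Lever:** the grip post is at (−54.7, 51.6) mm on the stage; fully locked is (−55, 52). It stopped moving as the force rose to 18 N.
- **Robot and bystanders:** the gripper is clear of everything, and the other modules, the black holder and the tools look unmoved in the scene and top views.

One reading disagreed. During the carry, the gap between the lip and the module frame looked about 1 mm wider. It was back to the home value once the holder stood on the stage, and still was when fully home.

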